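# Set out heel tips on the cobbler's bench

## Robot

A 6-joint arm with a two-finger parallel gripper is mounted at the origin on the work surface. World frame = base frame: x ahead of the robot, y to its left, z up, the work surface at z = 0. Lengths are in mm, angles in rad, forces in N, time in s.
With the tool pointing down it reaches from about 275 to 1000 mm from the base axis. Payload 8.4 kg.
Tool frame: the origin (TCP) lies at the very end of the fingers, on their centre line; the grasp point (between the pads) lies 19 mm behind it; z points along the fingers, y is the line along which they close (so a half turn about z gives the same grasp; the last joint's range is limited). The gripper opens to 85 mm and grips with 20 to 120 N. Pads are 22 mm wide; open, the fingers measure 114 mm over their backs; the gripper's body (76 mm by 85 mm) begins 54 mm behind the grasp point. The pads swing forward as they close: fully open they stand 13 mm farther back than shut.
Start: joints at [1.173, 0.353, 1.633, -0, 1.155, -0.002], TCP at [240.965, 576.683, 231.281] pointing down, gripper open.
Joint ranges: [-2.63, 2.63], [-0.92, 2.1], [0.06, 2.66], [-1.3, 4.44], [0, 2.69], [-3.02, 3.02]. Speed limits (rad/s): [2.22, 2.22, 2.79, 3.14, 3.14, 3.14].

## Interface

Orientations are given as [roll, pitch, yaw] about the fixed x, y, z axes, in that order (R = Rz(yaw) Ry(pitch) Rx(roll)).
In Python, from rig import telemetry, imaging, r gives the robot as it stands. The module is installed in compiled form; this text tells all that it offers.
- The arm moves only by the tool step_arm, never from a script. Its argument "moves" is a list of rows, each a list of 3 entries, a list of its own where there are three numbers: the turn, a rotation vector about the tool's x, y, z scaled (see below), then the shift along the tool's x, y, z scaled (see below), then the opening, from -1 (shut) to 1 (fully open). A call has 1 to 8 rows; each row is the pose to reach, as a shift and turn from the pose commanded when the call began, along the tool's axes at that moment; what a row does not reach only later rows make up. The controller multiplies each number of a shift by 200 mm and each number of a turn by 45 degrees. A row lasts 1/10 s, in which the tool goes at most 50 mm and 8.59 degrees, less where a joint would pass 70% of its speed; a pose out of reach is approached as far as the arm can. A call with a number of a shift or a turn outside -1 to 1 is refused whole. A call with a gripper value outside its range is refused whole. The fingers move at their own pace and stop on an object; "squeeze" is the grip in N (left out, the last holds). Time passes only in rows, so rows that repeat a pose let the fingers close. It gives the time, the measured TCP pose, the force, the opening and the grip force at its end, in the units of the state.
- telemetry.sense(): the state, without advancing time (a new reading comes with each control period).
- imaging.grab_frame(name): name is "side" or "top" or "wrist"; returns the picture (400x640x3 uint8, red, green, blue); there is no depth.
- imaging.calibration(name): a dict with "fx", "fy", "cx", "cy" (pixels), "dist_coeffs" ([k1, k2, p1, p2, k3] as OpenCV has them; the pictures are not rectified), "cam_to_world" (4x4, takes a point from camera to world coordinates). Camera axes: x right, y up, looking along -z (the intrinsics and any distortion apply to the point x, -y, -z); pixel columns grow to the right and rows downward; lengths in mm; the calibration is good to about 2 mm. A picture is of the moment at which its call begins: read the wrist's pose just before it. calibration takes no time and is no camera call; for the wrist camera it gives the pose at the moment of the call.
- r.sign_off(): hands the job in; it is judged then, once.
Trained networks look in the newest picture that a camera, given by its name, has taken for a name from the list of things; names that differ only in an ending like _2 or _b are one class to them, and where a whole thing is asked for, a point or a joint stands for the part that bears it (a point fixed in the world has none). Each returns a list of dicts, best first, with "conf" (0 to 1); they miss things now and then, are a little off and sometimes report something else, mostly with a low value. They report only what shows in the picture. A call takes as long as a camera call. They do not tell look-alikes from the thing itself.
- imaging.recognise(camera, name): "extent" ([left, top, width, height] in pixels, round what is visible of it).
- imaging.mark_of(camera, name): "xy" ([column, row] in pixels: a listed point, or the origin of a listed thing).
The state is a dict: "clock": time; "qpos": joint angles; "qvel": joint speeds; "joint_efforts": joint torques, N m; "eef_pos": TCP position; "tcp_rot": TCP orientation; "contact_force": force on the tool from outside, world axes, zero at the start; "wrist_torque": the same for the moment, N m; "opening": opening from 0.0 (shut) to 1.0 (fully open); "grasp_force": force on a finger pad.
Only numpy, scipy, OpenCV 4.12 (cv2) and the standard library are available. Lean on these libraries where they do the work, as an engineer would, in place of code of your own. Each camera call takes 0.05 s, during which the arm holds its last target. There are 200 camera calls.

## Task

Slide the steel parts tray along the bench, without lifting it, to the middle of the brown leather mat and square with it. Then pick up the pouring cup, pour all seven rubber heel tips out of it into the tray, and stand the empty cup upright on the bench again. Leave the other things on the bench as they are.

Things in the scene. Friction and masses are not known exactly. Their poses are not given: they have to be found in the camera images.
- tray: The open rectangular steel parts tray, 140 (its x) x 120 (its y) x 42 mm high, walls and floor 4 mm, 0.4 kg, empty, too wide to grasp across. Origin: centre of its underside; z up.
- mat: The brown leather mat lying flat on the bench (fixed, flush: things slide over it freely), 200 (its x) x 180 (its y) mm. Origin: its centre; z up. The tray belongs in its middle, the tray's x along the mat's x (either way round).
- cup: The aluminium pouring cup, 0.13 kg, with seven heel tips in it. Two flat upright side walls (outer faces at its y = -30 and +30 mm), flat floor from x = -30 to +40, upright back wall at x = +40; to its -x a 45 degree chute rises from (x -30, z 0) to an open lip. Side walls 75 mm high, 80 at the cheeks of the chute; walls 3, floor 4 mm. Origin: on its underside; z up; it pours to its -x.
- cup_lip (a point): The middle of the pouring lip's edge, at (-75, 0, 45) mm in the cup's frame. The cup must be tipped 80 to 100 degrees towards this lip to empty.
- cup_grip (a point): Midway between the cup's flat side walls, at (5, 0, 50) mm in the cup's frame: where to grip it, 60 mm wide, closing along the cup's y.
- tip0: One of the seven black rubber heel tips, D-shaped, 24 x 22 x 14 mm thick, 14 g, starting in the cup. Origin: its centre.
- tip1: One of the seven black rubber heel tips, D-shaped, 24 x 22 x 14 mm thick, 14 g, starting in the cup. Origin: its centre.
- tip2: One of the seven black rubber heel tips, D-shaped, 24 x 22 x 14 mm thick, 14 g, starting in the cup. Origin: its centre.
- tip3: One of the seven black rubber heel tips, D-shaped, 24 x 22 x 14 mm thick, 14 g, starting in the cup. Origin: its centre.
- tip4: One of the seven black rubber heel tips, D-shaped, 24 x 22 x 14 mm thick, 14 g, starting in the cup. Origin: its centre.
- tip5: One of the seven black rubber heel tips, D-shaped, 24 x 22 x 14 mm thick, 14 g, starting in the cup. Origin: its centre.
- tip6: One of the seven black rubber heel tips, D-shaped, 24 x 22 x 14 mm thick, 14 g, starting in the cup. Origin: its centre.
- hammer: Bystander: a hammer lying on the bench, 240 mm long. Origin near its middle, on the bench.
- glue: Bystander: a white glue bottle with a red cap, 52 mm across, 130 mm high, standing. Origin: centre of its underside.
- polish: Bystander: a flat blue polish tin, 72 mm across, 30 mm high. Origin: centre of its underside.
- spool: Bystander: a spool of thread, 52 mm across, 70 mm high, standing. Origin: centre of its underside.
- brush: Bystander: a brush lying on the bench. Origin near its middle, on the bench.
Not all that is in view belongs to the job. What is shaped like the tray but blue, orange or turquoise is not meant.

How it is judged:
By the outcome, as a careful person would: the job done as asked, in the order asked, and still so for the second after the job is handed in, with the robot touching nothing.
It also fails if it takes over 72 s, if anything falls off the work surface, if the arm or the gripper's body presses on something with over 40 N, if the wrist force passes 120 N, or if a joint passes its speed limit or range.

## Working session

There is one attempt and no reset: what is moved stays moved. The work goes in short steps, Python scripts to look and compute and a tool call to move; the robot and the scene stay as the last step left them, time stands still between calls to the robot, and variables do not carry over. Pictures are saved under pics/ and viewed, at most 10 in all, crops included, and the job is handed in when it is done.

Besides the shell and the picture viewer there is one more tool, called after "Request:" by a JSON object that holds its "op" and its "data", one argument or row to a line. step_arm: Moves the arm, as the interface text tells. Its arguments: {"type":"object","properties":{"moves":{"type":"array"},"squeeze":{"type":"number"}},"required":["moves"]}

```bash
mkdir -p pics
cat > h.py <<'E'
import numpy as np, cv2
from rig import telemetry, imaging, r
from scipy.spatial.transform import Rotation as R
def ray(cal,px):
    K=np.array([[cal["fx"],0,cal["cx"]],[0,cal["fy"],cal["cy"]],[0,0,1.]])
    u=cv2.undistortPoints(np.array(px,float).reshape(-1,1,2),K,np.array(cal["dist_coeffs"],float)).reshape(-1,2)
    T=np.array(cal["cam_to_world"]); d=np.c_[u[:,0],-u[:,1],-np.ones(len(u))]@T[:3,:3].T
    return T[:3,3],d
def at_z(cal,px,z):
    o,d=ray(cal,px); z=np.broadcast_to(np.asarray(z,float),(len(d),)); return o+d*((z-o[2])/d[:,2])[:,None]
def proj(cal,P):
    T=np.linalg.inv(np.array(cal["cam_to_world"])); p=np.atleast_2d(P)@T[:3,:3].T+T[:3,3]
    K=np.array([[cal["fx"],0,cal["cx"]],[0,cal["fy"],cal["cy"]],[0,0,1.]])
    return cv2.projectPoints(p*[1,-1,-1],np.zeros(3),np.zeros(3),K,np.array(cal["dist_coeffs"],float))[0].reshape(-1,2)
def save(im,n): cv2.imwrite("pics/"+n,im[:,:,::-1])
E
cat > a.py <<'E'
from h import *
np.set_printoptions(precision=1,suppress=True)
print(telemetry.sense())
ims=[]
for c in ["top","side"]:
    im=imaging.grab_frame(c); ims.append(im); cal=imaging.calibration(c)
    np.save(c+".npy",im)
    print(c,np.array(cal["cam_to_world"])[:3,3],cal["fx"],cal["dist_coeffs"])
    for n in ["tray","mat","cup","cup_lip","cup_grip","hammer","glue","polish","spool","brush"]:
        z={"cup_lip":45,"cup_grip":50}.get(n,0)
        for m in imaging.mark_of(c,n)[:3]: print(n,np.array(m["xy"]),round(m["conf"],2),at_z(cal,[m["xy"]],z)[0])
save(ims[0],"top.png"); save(ims[1],"side.png")
E
python3 a.py
```

```text
{'clock': 0.0, 'qpos': array([ 1.2,  0.4,  1.6, -0. ,  1.2, -0. ]), 'qvel': array([ 0., -0.,  0.,  0.,  0.,  0.]), 'joint_efforts': array([  0. , -60.5, -34.2,   0. ,   0. ,  -0. ]), 'eef_pos': array([240.8, 576.2, 230.5]), 'tcp_rot': array([-3.1,  0. ,  2.7]), 'contact_force': array([-0.6,  0.9, -0.3]), 'wrist_torque': array([-0., -0.,  0.]), 'grasp_force': 0.0, 'opening': 1.0026405147217627}
top [ 393.8  -23.7 1673.3] 476.4084276932142 [0. 0. 0. 0. 0.]
tray [247.3 269.4] 0.97 [288.3 199.7   0. ]
tray [459.2 169.5] 0.9 [ 621.1 -555.4    0. ]
tray [365.7 267.1] 0.84 [ 286.2 -211.6    0. ]
mat [289.4 195.5] 0.65 [542.2  49.    0. ]
cup [240.2 186.3] 0.9 [578.8 221.8   0. ]
cup_lip [223.7 202.9] 0.91 [518. 272.  45.]
cup_lip [229.5 140.7] 0.49 [733.4 250.7  45. ]
cup_grip [237.8 183.6] 0.58 [582.7 222.6  50. ]
hammer [373.7 132.7] 0.77 [ 760.6 -256.2    0. ]
glue [258.7 137.1] 0.81 [753.6 154.4   0. ]
glue [237.6 180.3] 0.72 [600.3 230.8   0. ]
polish [290.4 142.6] 0.54 [731.2  42.    0. ]
spool [229.1 140.7] 0.5 [742.8 259.7   0. ]
spool [373.4 131.3] 0.37 [ 765.7 -255.3    0. ]
brush [168.5 238.5] 0.88 [401.6 472.6   0. ]
side [363.  805.5 938.8] 397.0018060994894 [-0.1  0.   0.   0.   0. ]
tray [390.4 295.3] 0.94 [286.4 199.8  -0. ]
tray [400.5 191. ] 0.92 [ 279.4 -221.5    0. ]
tray [343.4 172.5] 0.89 [ 487.3 -281.1    0. ]
mat [312.5 241. ] 0.82 [532.8  52.3   0. ]
mat [269.7 170.4] 0.24 [ 752.6 -243.     0. ]
cup [282.1 287.1] 0.64 [582.3 229.    0. ]
cup [312.5 241.2] 0.3 [532.7  53.1   0. ]
cup_lip [300.9 296.7] 0.81 [516.8 275.6  45. ]
cup_grip [283.3 274. ] 0.87 [577.9 219.2  50. ]
hammer [270.2 169.7] 0.59 [ 751.9 -247.1    0. ]
hammer [314.  236.7] 0.47 [531.7  34.7   0. ]
glue [235.4 259.4] 0.72 [741.  162.9  -0. ]
polish [251.8 228.5] 0.73 [730.4  38.4   0. ]
spool [226.4 287.9] 0.55 [733.  260.8   0. ]
brush [336.8 389.6] 0.71 [389.8 472.8   0. ]
```

View pics/top.png

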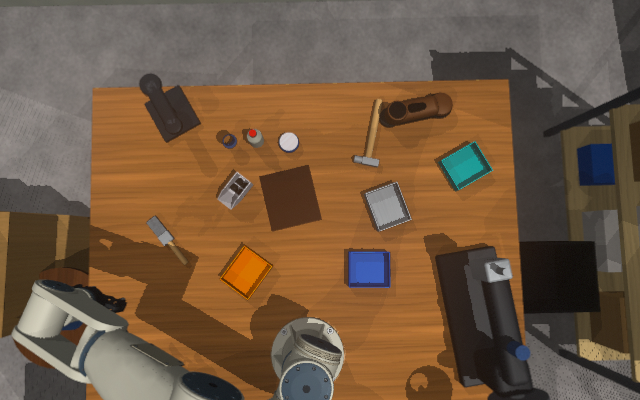

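View pics/side.png

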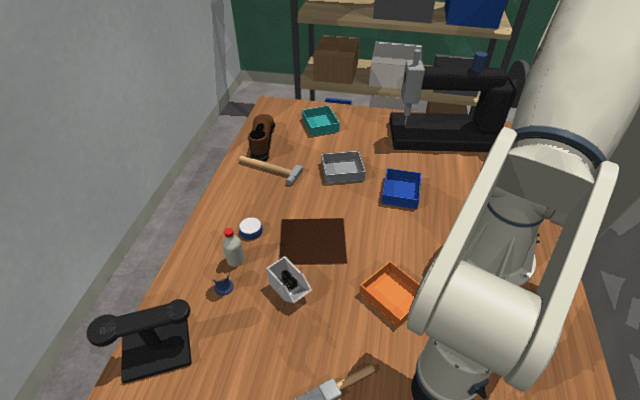

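The grey tray shows at top (387,206), side (343,167). The look-alikes are orange at top (247,270), blue (369,268) and turquoise (466,166). Only the grey one is bare steel, so it is the tray. The mat is at top (290,198), and the cup is at (236,188) with its lip pointing lower left.

```bash
cat > b.py <<'E'
from h import *
np.set_printoptions(precision=1,suppress=True)
def seg(im,box,f):
    x0,y0,x1,y1=box; s=im[y0:y1,x0:x1].astype(int); m=f(s).astype(np.uint8)
    m=cv2.morphologyEx(m,cv2.MORPH_OPEN,np.ones((2,2),np.uint8))
    n,l,st,c=cv2.connectedComponentsWithStats(m); k=1+np.argmax(st[1:,4])
    cs=max(cv2.findContours((l==k).astype(np.uint8),cv2.RETR_EXTERNAL,cv2.CHAIN_APPROX_NONE)[0],key=len)
    return cs.reshape(-1,2)+[x0,y0]
grey=lambda s:(s.max(2)-s.min(2)<25)&(s.max(2)>70)
dark=lambda s:(s.sum(2)<165)
for c,tb,mb in [("top",(355,172,420,240),(250,155,330,240)),("side",(310,140,375,192),(270,210,357,270))]:
    im=np.load(c+".npy"); cal=imaging.calibration(c)
    for n,b,f,z in [("tray",tb,grey,42),("mat",mb,dark,0)]:
        p=at_z(cal,seg(im,b,f),z)[:,:2].astype(np.float32)
        print(c,n,cv2.minAreaRect(p))
im=np.load("top.npy"); save(cv2.resize(im[120:250,200:430],None,fx=3.4,fy=3.4,interpolation=cv2.INTER_CUBIC),"crop.png")
E
python3 b.py
```

```text
top tray ((490.8668518066406, -290.85003662109375), (139.89248657226562, 122.64729309082031), 18.662565231323242)
top mat ((533.0072021484375, 44.07910919189453), (196.445068359375, 178.24093627929688), 12.422745704650879)
side tray ((484.9505310058594, -259.47149658203125), (147.0130157470703, 162.21910095214844), 18.743412017822266)
side mat ((530.2686157226562, 51.49131774902344), (198.1180419921875, 172.67413330078125), 10.742134094238281)
```

View pics/crop.png

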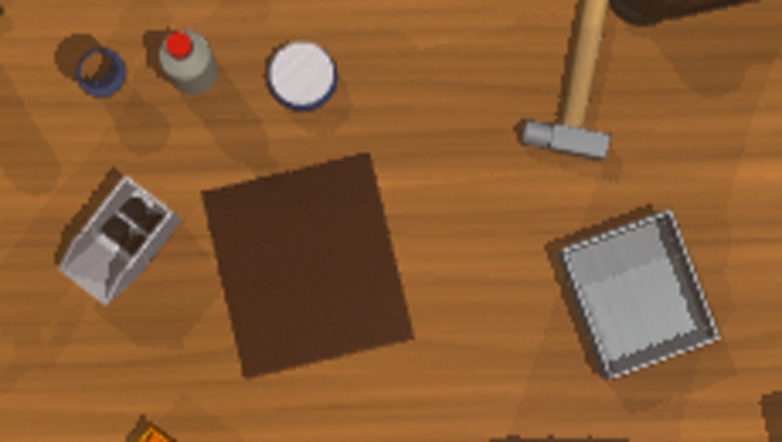

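The enlarged crop confirms the bare-steel tray at crop (640,295). It is at about (491,-291) with yaw 18.7°, and its size matches. The mat is at about (533,46) with yaw 12.4°. I'll head for the tray's far (-y) wall, straddle it and drag.

```bash
cat > go.py <<'E'
from h import *
import sys
np.set_printoptions(precision=3,suppress=True)
# go.py x y z yawdeg [tilt_deg about tool y]
def plan(p,Rt,s=None):
    s=s or telemetry.sense(); R0=R.from_euler("xyz",s["tcp_rot"])
    return R0.inv().as_rotvec()*0+(R0.inv()*Rt).as_rotvec()/np.radians(45),R0.inv().apply(np.array(p)-s["eef_pos"])/200
def tool(yaw,tilt=0): return R.from_euler("xyz",[180,0,yaw],degrees=True)*R.from_euler("y",tilt,degrees=True)
if __name__=="__main__":
    a=[float(v) for v in sys.argv[1:]]; s=telemetry.sense()
    t,sh=plan(a[:3],tool(a[3],a[4] if len(a)>4 else 0),s)
    print("t",round(s["clock"],2),"q",np.array(s["qpos"]),"p",np.array(s["eef_pos"]),"rot",np.degrees(s["tcp_rot"]))
    print("turn",t,"shift",sh,"F",np.array(s["contact_force"]),"grip",s["grasp_force"],s["opening"])
E
python3 go.py 400 100 250 90; python3 go.py 510 -346 150 18.7
```

```text
t 1.1 q [ 1.173  0.353  1.633 -0.     1.155 -0.002] p [240.972 576.695 231.293] rot [180.      0.    157.322]
turn [ 0.    -0.     1.496] shift [-1.653 -1.893 -0.094] F [ 0.248 -0.121  0.156] grip 0.0 1.0021260209158602
t 1.1 q [ 1.173  0.353  1.633 -0.     1.155 -0.002] p [240.972 576.695 231.293] rot [180.      0.    157.322]
turn [ 0.   -0.    3.08] shift [-3.02  -3.738  0.406] F [ 0.248 -0.121  0.156] grip 0.0 1.0021260209158602
```

Request:
{"op": "step_arm", "data": {
  "moves": [
    [[0, 0, 0.75], [-0.83, -0.95, -0.1], 1],
    [[0, 0, 0.75], [-0.83, -0.95, -0.1], 1],
    [[0, 0, 0.75], [-0.83, -0.95, -0.1], 1],
    [[0, 0, 0.75], [-0.83, -0.95, -0.1], 1],
    [[0, 0, 0.75], [-0.83, -0.95, -0.1], 1],
    [[0, 0, 0.75], [-0.83, -0.95, -0.1], 1],
    [[0, 0, 0.75], [-0.83, -0.95, -0.1], 1]
  ]
}}

```text
clock: 1.8
eef_pos: [321.5, 336.7, 251.8]
tcp_rot: [3.14, -0.0, 2.154]
contact_force: [0.0, 0.3, -0.1]
opening: 1.002
grasp_force: 0.0
```

```bash
python3 go.py 420 46 250 90; python3 go.py 533 46 250 12
```

```text
t 1.8 q [0.805 0.078 1.938 0.    1.124 0.222] p [321.458 336.698 251.811] rot [179.929  -0.028 123.433]
turn [ 0.001 -0.001  0.743] shift [-1.484 -0.39   0.008] F [ 0.036  0.266 -0.091] grip 0.0 1.001601246843499
t 1.8 q [0.805 0.078 1.938 0.    1.124 0.222] p [321.458 336.698 251.811] rot [179.929  -0.028 123.433]
turn [ 0.    -0.002  2.476] shift [-1.796  0.082  0.008] F [ 0.036  0.266 -0.091] grip 0.0 1.001601246843499
```

Request:
{"op": "step_arm", "data": {
  "moves": [
    [[0, 0, 0.95], [-0.95, -0.1, -0.2], 1],
    [[0, 0, 0.95], [-0.95, -0.1, -0.2], 1],
    [[0, 0, 0.95], [-0.95, -0.1, -0.2], 1],
    [[0, 0, 0.95], [-0.95, -0.1, -0.2], 1],
    [[0, 0, 0.95], [-0.95, -0.1, -0.2], 1],
    [[0, 0, 0.95], [-0.95, -0.1, -0.2], 1]
  ]
}}

```text
clock: 2.4
eef_pos: [410.2, 168.3, 291.5]
tcp_rot: [3.141, -0.001, 1.407]
contact_force: [-1.4, -0.3, -0.6]
opening: 0.999
grasp_force: 0.0
```

```bash
cat > w.py <<'E'
from h import *
import sys
cal=imaging.calibration("wrist"); im=imaging.grab_frame("wrist"); save(im,sys.argv[1]+".png"); np.savez(sys.argv[1],im=im)
import pickle; pickle.dump(cal,open(sys.argv[1]+".pkl","wb"))
print(np.array(cal["cam_to_world"]).round(2),cal["fx"],cal["dist_coeffs"])
print("corners world z0:",at_z(cal,[[0,0],[639,0],[639,399],[0,399]],0).round(0)[:,:2].tolist())
E
python3 w.py w1; python3 go.py 510 -346 200 18.7
```

```text
[[ 9.9000e-01  1.6000e-01  5.0000e-02  4.2105e+02]
 [-1.6000e-01  9.5000e-01  2.8000e-01  2.3990e+02]
 [-0.0000e+00 -2.8000e-01  9.6000e-01  4.3404e+02]
 [ 0.0000e+00  0.0000e+00  0.0000e+00  1.0000e+00]] 321.33900368663626 [-0.0400043  0.         0.         0.         0.       ]
corners world z0: [[52.0, 437.0], [844.0, 307.0], [934.0, -366.0], [-242.0, -171.0]]
t 2.45 q [0.387 0.001 1.928 0.001 1.212 0.544] p [409.581 168.82  291.175] rot [-179.987   -0.025   81.005]
turn [-0.001 -0.     1.385] shift [-2.464  0.898  0.455] F [-0.159  0.298 -0.001] grip 0.0 0.9970130661288611
```

```bash
cat > m.py <<'E'
from b import *
import pickle,sys
# m.py name what x y z
def fit(n,what,x,y,z,half):
    cal=pickle.load(open(n+".pkl","rb")); im=np.load(n+".npz")["im"]
    c=proj(cal,[[x+i*half,y+j*half,z] for i in(-1,1) for j in(-1,1)]); a=np.clip(c.min(0),0,None).astype(int); e=np.clip(c.max(0),0,[639,399]).astype(int)
    p=at_z(cal,seg(im,(*a,*e),dark if what=="mat" else grey),z)[:,:2].astype(np.float32)
    return cv2.minAreaRect(p)
a=sys.argv; print(fit(a[1],a[2],*map(float,a[3:7])))
E
sed -i 's/^for c,tb/if __name__=="__main__":\n  for c,tb/; s/^    im=np.load(c/      im=np.load(c/; s/^    for n,b,f/      for n,b,f/; s/^        p=at_z/         p=at_z/; s/^        print(c,n/         print(c,n/; /^im=np.load("top/d' b.py
python3 m.py w1 mat 533 46 0 125
```

```text
((570.2579345703125, -75.9449234008789), (83.43357849121094, 176.45680236816406), 39.044883728027344)
```

Request:
{"op": "step_arm", "data": {
  "moves": [
    [[0, 0, 0.7], [-1, 0.36, 0.1], 1],
    [[0, 0, 0.7], [-1, 0.36, 0.1], 1],
    [[0, 0, 0.7], [-1, 0.36, 0.1], 1],
    [[0, 0, 0.7], [-1, 0.36, 0.1], 1],
    [[0, 0, 0.7], [-1, 0.36, 0.1], 1],
    [[0, 0, 0.7], [-1, 0.36, 0.1], 1]
  ]
}}

```text
clock: 3.05
eef_pos: [448.8, -41.1, 270.7]
tcp_rot: [-3.141, 0.0, 0.864]
contact_force: [-0.4, 0.2, 0.1]
opening: 0.996
grasp_force: 0.0
```

```bash
python3 go.py 510 -346 200 18.7
```

```text
t 3.05 q [-0.095  0.035  1.941  0.     1.167  0.612] p [448.765 -41.053 270.699] rot [-179.943    0.026   49.511]
turn [-0.001  0.001  0.685] shift [-0.961  1.223  0.353] F [-0.397  0.237  0.125] grip 0.0 0.9960823019064432
```

Request:
{"op": "step_arm", "data": {
  "moves": [
    [[0, 0, 0.69], [-0.85, 1, 0.1], 1],
    [[0, 0, 0.69], [-0.85, 1, 0.1], 1],
    [[0, 0, 0.69], [-0.85, 1, 0.1], 1],
    [[0, 0, 0.69], [-0.85, 1, 0.1], 1],
    [[0, 0, 0.69], [-0.85, 1, 0.1], 1],
    [[0, 0, 0.69], [-0.85, 1, 0.1], 1],
    [[0, 0, 0.69], [-0.85, 1, 0.1], 1]
  ]
}}

```text
clock: 3.75
eef_pos: [490.4, -299.5, 250.6]
tcp_rot: [-3.14, 0.0, 0.322]
contact_force: [-0.1, -0.8, 0.4]
opening: 0.996
grasp_force: 0.0
```

```bash
python3 w.py w2; python3 -c "
import cv2,numpy as np
cv2.imwrite('pics/w12.png',np.hstack([cv2.imread('pics/w1.png'),cv2.imread('pics/w2.png')])[:, :].copy()) if 0 else cv2.imwrite('pics/w12.png',cv2.resize(np.vstack([cv2.imread('pics/w1.png'),cv2.imread('pics/w2.png')]),(480,600)))"
python3 go.py 509.6 -346 120 18.7
```

```text
[[ 3.2000e-01  9.1000e-01  2.7000e-01  5.5802e+02]
 [-9.5000e-01  3.0000e-01  9.0000e-02 -2.7627e+02]
 [-0.0000e+00 -2.8000e-01  9.6000e-01  3.9307e+02]
 [ 0.0000e+00  0.0000e+00  0.0000e+00  1.0000e+00]] 321.33900368663626 [-0.0400043  0.         0.         0.         0.       ]
corners world z0: [[559.0, 103.0], [790.0, -586.0], [289.0, -943.0], [-54.0, 82.0]]
t 3.8 q [-0.55   0.256  1.724  0.001  1.164  0.699] p [ 489.96  -298.293  250.753] rot [-179.901    0.021   18.432]
turn [-0.002  0.    -0.006] shift [0.018 0.258 0.653] F [ 0.58  -0.014 -0.567] grip 0.0 0.9984581534704206
```

View pics/w12.png

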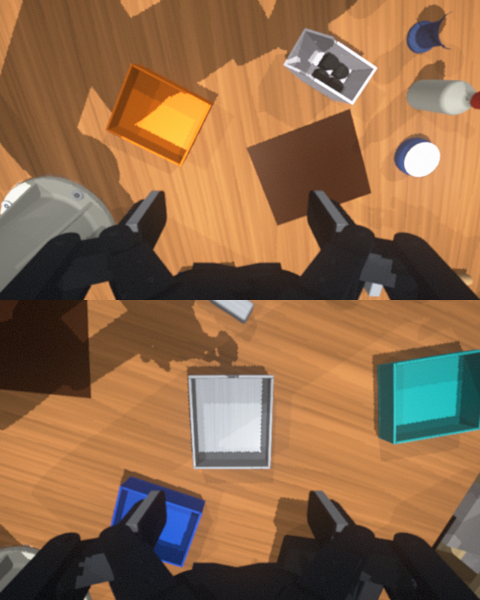

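The upper view (w1) shows the whole mat at (310,167) in the composite, with the cup behind it at (330,65). The lower view (w2) shows the steel tray at (231,422), square to the tool. I'll refit both from the wrist views.

```bash
cat > f.py <<'E'
from b import *
import pickle
def ld(n): return np.load(n+".npz")["im"],pickle.load(open(n+".pkl","rb"))
def rect(n,box,f,z): 
    im,cal=ld(n); q=cv2.convexHull(seg(im,box,f).astype(np.float32)).reshape(-1,2); print(n,q.min(0),q.max(0))
    return cv2.minAreaRect(at_z(cal,q,z)[:,:2].astype(np.float32))
if __name__=="__main__":
    brown=lambda s:(s[...,0]<125)&(s[...,0]-s[...,2]>15)&(s[...,0]+s[...,1]<190)
    print("mat",rect("w1",(322,140,500,308),brown,0))
    print("tray",rect("w2",(235,90,385,240),lambda s:(s.max(2)-s.min(2)<22),42))
E
python3 f.py
```

```text
w1 [351. 148.] [494. 299.]
mat ((537.3851318359375, 46.38806915283203), (197.580322265625, 180.7626190185547), 12.212327003479004)
w2 [252. 100.] [365. 225.]
tray ((494.67095947265625, -289.2948913574219), (139.6302032470703, 120.14578247070312), 18.601055145263672)
```

```bash
python3 go.py 512.3 -345 12 18.6
```

```text
t 3.8 q [-0.55   0.256  1.724  0.001  1.164  0.699] p [ 489.96  -298.293  250.753] rot [-179.901    0.021   18.432]
turn [-0.002  0.    -0.004] shift [0.033 0.259 1.193] F [ 0.58  -0.014 -0.567] grip 0.0 0.9984581534704206
```

Request:
{"op": "step_arm", "data": {
  "moves": [
    [[0, 0, 0], [0.035, 0.257, 0.5], 1],
    [[0, 0, 0], [0.035, 0.257, 0.5], 1],
    [[0, 0, 0], [0.035, 0.257, 0.8], 1],
    [[0, 0, 0], [0.035, 0.257, 0.8], 1],
    [[0, 0, 0], [0.035, 0.257, 0.8], 0.4],
    [[0, 0, 0], [0.035, 0.257, 0.8], 0.4]
  ]
}}

```text
clock: 4.4
eef_pos: [512.9, -344.9, 92.2]
tcp_rot: [-3.141, -0.0, 0.322]
contact_force: [0.6, -0.2, 0.1]
opening: 0.704
grasp_force: 0.0
```

```bash
python3 go.py 512.3 -345 12 18.6
```

```text
t 4.4 q [-0.595  0.5    1.756  0.     0.887  0.654] p [ 512.942 -344.893   92.183] rot [-179.982   -0.01    18.43 ]
turn [-0.    -0.    -0.004] shift [-0.003 -0.     0.401] F [ 0.58  -0.232  0.109] grip 0.0 0.7035652228986196
```

Request:
{"op": "step_arm", "data": {
  "moves": [
    [[0, 0, 0], [0, 0, 0.25], 0.4],
    [[0, 0, 0], [0, 0, 0.4], 0.4],
    [[0, 0, 0], [0, 0, 0.4], 0.4],
    [[0, 0, 0], [0, 0, 0.4], -1],
    [[0, 0, 0], [0, 0, 0.4], -1],
    [[0, 0, 0], [0, 0, 0.4], -1],
    [[0, 0, 0], [0, 0, 0.4], -1],
    [[0, 0, 0], [0, 0, 0.4], -1]
  ],
  "squeeze": 30
}}

```text
clock: 5.2
eef_pos: [512.9, -347.1, 13.1]
tcp_rot: [3.14, -0.001, 0.319]
contact_force: [-1.1, 3.6, 10.6]
opening: 0.04
grasp_force: 31.3
```

Request:
{"op": "step_arm", "data": {
  "moves": [
    [[0, 0, 0], [0, 0, 0], -1],
    [[0, 0, 0], [0, 0, 0], -1]
  ]
}}

```text
clock: 5.4
eef_pos: [512.9, -347.1, 13.1]
tcp_rot: [3.14, -0.001, 0.319]
contact_force: [-1.8, 2.7, 10.2]
opening: 0.038
grasp_force: 31.3
```

```bash
python3 go.py 512.3 -345 12 18.6; python3 w.py w3;python3 - <<'E'
from f import *
print("tray",rect("w3",(200,60,420,330),lambda s:(s.max(2)-s.min(2)<22)&(s.max(2)>80),42))
E
```

```text
t 5.4 q [-0.598  0.612  1.784  0.     0.743  0.654] p [ 512.858 -347.089   13.074] rot [179.931  -0.074  18.267]
turn [ 0.002 -0.002 -0.007] shift [ 0.001 -0.011  0.005] F [-1.782  2.671 10.179] grip 31.304299235343933 0.038359656436410844
[[ 3.1000e-01  9.1000e-01  2.7000e-01  5.8025e+02]
 [-9.5000e-01  3.0000e-01  9.0000e-02 -3.2381e+02]
 [ 0.0000e+00 -2.8000e-01  9.6000e-01  1.5567e+02]
 [ 0.0000e+00  0.0000e+00  0.0000e+00  1.0000e+00]] 321.33900368663626 [-0.0400043  0.         0.         0.         0.       ]
corners world z0: [[581.0, -174.0], [672.0, -447.0], [473.0, -588.0], [340.0, -182.0]]
w3 [200. 108.] [321. 329.]
tray ((530.3742065429688, -316.8916015625), (89.3122787475586, 49.79302978515625), 18.08062744140625)
```

View pics/w3.png

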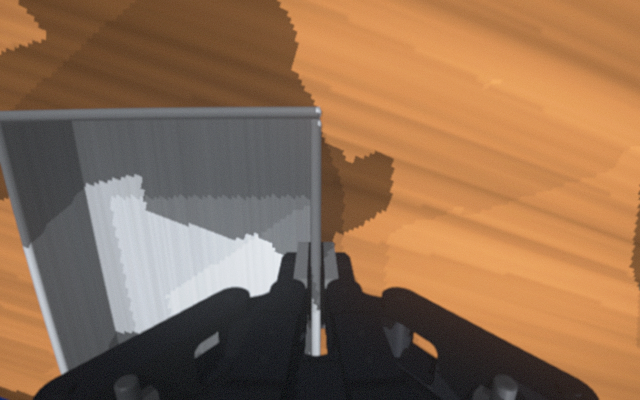

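The fingers straddle the wall at pixel (316,290) with the tray square to them. Next I drag it.

```bash
python3 go.py 549.2 -12.2 13 12.1
```

```text
t 5.45 q [-0.598  0.613  1.784  0.     0.743  0.654] p [ 512.878 -347.102   13.062] rot [179.93   -0.073  18.268]
turn [ 0.001 -0.002  0.137] shift [ 0.697 -1.533 -0.001] F [-1.71   3.276 10.266] grip 31.30528450012207 0.04025947278738895
```

Request:
{"op": "step_arm", "data": {
  "moves": [
    [[0, 0, 0.01], [0.02, -0.05, 0], -1],
    [[0, 0, 0.02], [0.06, -0.13, 0], -1],
    [[0, 0, 0.03], [0.11, -0.24, 0], -1],
    [[0, 0, 0.04], [0.16, -0.36, 0], -1],
    [[0, 0, 0.05], [0.22, -0.48, 0], -1],
    [[0, 0, 0.06], [0.28, -0.61, 0], -1],
    [[0, 0, 0.07], [0.33, -0.73, 0], -1],
    [[0, 0, 0.08], [0.39, -0.85, 0], -1]
  ]
}}

```text
clock: 6.25
eef_pos: [534.4, -161.3, 13.1]
tcp_rot: [3.138, -0.003, 0.256]
contact_force: [-1.4, -7.1, 8.7]
opening: 0.041
grasp_force: 31.1
```

```bash
python3 go.py 549.2 -12.2 13 12.1
```

```text
t 6.25 q [-0.295  0.547  1.924 -0.002  0.667  1.021] p [ 534.431 -161.328   13.062] rot [179.817  -0.16   14.684]
turn [ 0.004 -0.004  0.057] shift [ 0.26  -0.703 -0.001] F [-1.411 -7.148  8.654] grip 31.144597828388214 0.04116461625875186
```

Request:
{"op": "step_arm", "data": {
  "moves": [
    [[0, 0, 0.01], [0.04, -0.11, 0], -1],
    [[0, 0, 0.02], [0.08, -0.22, 0], -1],
    [[0, 0, 0.03], [0.12, -0.33, 0], -1],
    [[0, 0, 0.04], [0.16, -0.44, 0], -1],
    [[0, 0, 0.05], [0.2, -0.54, 0], -1],
    [[0, 0, 0.055], [0.23, -0.62, 0], -1],
    [[0, 0, 0.055], [0.25, -0.67, 0], -1],
    [[0, 0, 0.055], [0.25, -0.67, 0], -1]
  ]
}}

```text
clock: 7.05
eef_pos: [549.0, -17.3, 13.1]
tcp_rot: [3.141, -0.003, 0.214]
contact_force: [-0.1, 6.5, 11.2]
opening: 0.038
grasp_force: 31.6
```

```bash
python3 go.py 549.2 -12.2 13 12.1
```

```text
t 7.05 q [-0.035  0.538  1.943  0.001  0.657  1.322] p [549.023 -17.317  13.052] rot [179.973  -0.197  12.247]
turn [ 0.001 -0.004  0.003] shift [ 0.006 -0.025  0.   ] F [-0.107  6.536 11.237] grip 31.618654131889343 0.0379519215777901
```

Request:
{"op": "step_arm", "data": {
  "moves": [
    [[0, 0, 0.003], [0.006, -0.025, 0], -1],
    [[0, 0, 0.003], [0.006, -0.025, 0], -1],
    [[0, 0, 0.003], [0.006, -0.025, 0], -1]
  ]
}}

```text
clock: 7.35
eef_pos: [549.1, -13.3, 13.0]
tcp_rot: [3.141, -0.003, 0.211]
contact_force: [0.4, 0.1, 10.9]
opening: 0.037
grasp_force: 31.6
```

```bash
python3 go.py 549.2 -12.2 13 12.1
python3 - <<'E'
from h import *
out=[]
for c,b in [("top",(240,150,340,240)),("side",(260,200,370,280))]:
    im=imaging.grab_frame(c); np.save(c+"2.npy",im); x0,y0,x1,y1=b
    out.append(cv2.resize(im[y0:y1,x0:x1],(500,400 if c=="top" else 360),interpolation=cv2.INTER_CUBIC)[:300 if 0 else None])
save(cv2.resize(np.vstack(out),(390,594)),"drag.png")
E
```

```text
t 7.35 q [-0.027  0.538  1.943 -0.     0.657  1.333] p [549.076 -13.335  13.035] rot [179.95   -0.193  12.08 ]
turn [ 0.001 -0.004 -0.   ] shift [ 0.002 -0.005  0.   ] F [ 0.374  0.081 10.909] grip 31.57220184803009 0.037121710058313835
```

View pics/drag.png

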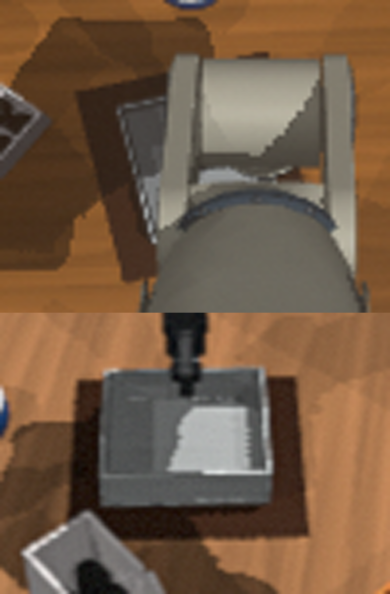

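The side crop shows the tray on the mat with a brown border on every visible side. I'll release it, lift, and check the sign of joint 4 with a small tilt.

Request:
{"op": "step_arm", "data": {
  "moves": [
    [[0, 0, 0], [0, 0, 0], 0.4],
    [[0, 0, 0], [0, 0, 0], 0.4],
    [[0, 0, 0], [0, 0, 0], 0.4],
    [[0, 0, 0], [0, 0, -0.2], 0.4],
    [[0, 0, 0], [0, 0, -0.45], 0.4],
    [[0, 0, 0], [0, 0, -0.7], 0.4],
    [[0, 0, 0], [0, 0, -0.95], 0.4],
    [[0.19, 0, 0], [0, 0, -0.95], 0.4]
  ]
}}

```text
clock: 8.25
eef_pos: [550.8, -11.2, 208.7]
tcp_rot: [-2.995, -0.011, 0.215]
contact_force: [0.2, 0.3, -2.1]
opening: 0.699
grasp_force: 0.0
```

```bash
python3 go.py 480 100 280 60;  python3 w.py w4
python3 - <<'E'
from f import *
im,cal=ld("w4"); print(proj(cal,[[537,44.5,42],[582,222,50]]))
E
```

```text
t 8.25 q [-0.111  0.282  1.798  0.16   1.104  1.168] p [550.757 -11.165 208.683] rot [-171.596   -0.623   12.344]
turn [-0.17  -0.091 -1.056] shift [-0.223 -0.664 -0.265] F [ 0.18   0.332 -2.111] grip 0.0 0.6991664832273522
[[ 2.1000e-01  9.3000e-01  3.0000e-01  6.2329e+02]
 [-9.7000e-01  2.5000e-01 -8.0000e-02 -1.5830e+01]
 [-1.5000e-01 -2.7000e-01  9.5000e-01  3.5044e+02]
 [ 0.0000e+00  0.0000e+00  0.0000e+00  1.0000e+00]] 321.33900368663626 [-0.0400043  0.         0.         0.         0.       ]
corners world z0: [[658.0, 433.0], [774.0, -232.0], [367.0, -439.0], [-16.0, 506.0]]
[[284.  182.6]
 [121.8  99.5]]
```

View pics/w4.png

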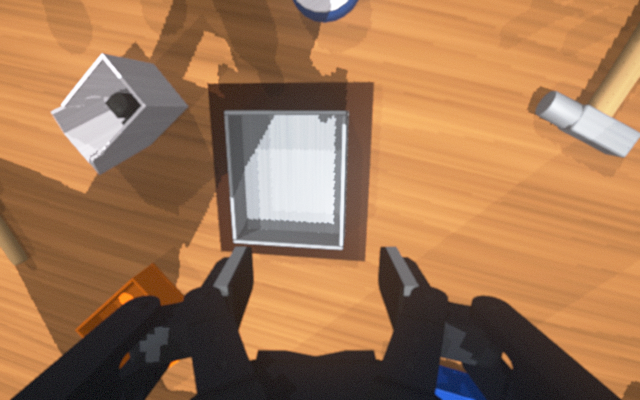

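The tray sits within the mat, with its rim at pixels (225,112)–(347,247) and the mat at (209,83)–(370,261). I'll measure both together in this one picture.

Run:
```python
from f import *
brown=lambda s:((s[...,0]<125)&(s[...,0]-s[...,2]>15)&(s[...,0]+s[...,1]<190))|((s.max(2)-s.min(2)<22)&(s.max(2)>60))
im,cal=ld("w4")
# mat by own corners (visible edges)
print("tray",rect("w4",(218,104,352,252),lambda s:(s.max(2)-s.min(2)<22)&(s.max(2)>60),42))
print("mat",rect("w4",(200,70,385,270),brown,0))
for n,c,z in [("mat",[[209,84],[374.5,82.5],[365.5,261],[222,249]],0),("tray",[[225,111.5],[348,111.5],[342.5,248],[234,244]],42)]:
    p=at_z(cal,c,z); print(n,p.mean(0),[round(float(np.linalg.norm(p[i]-p[i-1]))) for i in range(4)],p[:,:2].tolist())
for n in ["cup_lip","cup_grip","cup"]:
    for m in imaging.mark_of("wrist",n)[:2]: print(n,m["xy"],m["conf"],at_z(cal,[m["xy"]],{"cup_lip":45,"cup_grip":50,"cup":0}[n])[0])
```

```text
w4 [224. 104.] [349. 250.]
tray ((539.8871459960938, 43.24732971191406), (147.40542602539062, 123.5108642578125), 12.329538345336914)
w4 [209.  83.] [372. 269.]
mat ((521.589599609375, 47.28892517089844), (225.76438903808594, 178.4332275390625), 11.786624908447266)
mat [535.6  47.7   0. ] [197, 179, 199, 179] [[613.4845775771154, 156.15175236260112], [651.348212238593, -18.88337432492076], [456.47253482415476, -61.10219058256298], [421.10748018630034, 114.50664969771887]]
tray [537.5  42.8  42. ] [140, 120, 137, 119] [[592.4887449298554, 115.76291260944731], [618.2871480360934, -1.4713579159527974], [484.0788745174151, -29.1270484977761], [455.31227462849574, 86.15765696653072]]
cup_lip [79.1, 153.5] 0.86 [512.9 276.   45. ]
cup_grip [120.5, 103.9] 0.55 [577.4 223.2  50. ]
cup_grip [291.8, 171.0] 0.32 [552.5  37.6  50. ]
cup [148.1, 107.5] 0.63 [573.  227.1   0. ]
```

Request:
{"op": "step_arm", "data": {
  "moves": [
    [[-0.19, 0, 0], [0, -0.1, 0], 0.4],
    [[-0.19, 0, 0], [0, -0.1, 0], 0.4],
    [[-0.19, 0, 0], [0, -0.1, 0], 0.4],
    [[-0.19, 0, 0], [0, -0.1, 0], 0.4]
  ]
}}

```text
clock: 8.85
eef_pos: [542.7, 6.1, 203.4]
tcp_rot: [-3.141, 0.002, 0.212]
contact_force: [0.4, -0.0, -0.3]
opening: 0.701
grasp_force: 0.0
```

```bash
python3 w.py w5
cat > edge.py <<'E'
from f import *
import sys
from scipy.optimize import least_squares
im,cal=ld(sys.argv[1]); g=cv2.GaussianBlur(im,(3,3),0).astype(float)
# edge search: sample profiles across predicted edges in world, take the strongest gradient in "grey/brown-ness"
def fitrect(cx,cy,yaw,hx,hy,z,val,sgn,w=9):
    for it in range(3):
        c,s=np.cos(yaw),np.sin(yaw); A=np.array([[c,-s],[s,c]]); off=np.arange(-w,w+.01,.5); res=[]
        for ax,sg in [(0,1),(0,-1),(1,1),(1,-1)]:
            h=[hx,hy]; pts=[]
            for t in np.linspace(-.8,.8,33)*h[1-ax]:
                l=np.zeros((len(off),2)); l[:,ax]=sg*(h[ax]+off); l[:,1-ax]=t
                P=np.c_[l@A.T+[cx,cy],np.full(len(off),z)]; uv=proj(cal,P).astype(np.float32)
                v=cv2.remap(val.astype(np.float32),uv[:,0].copy(),uv[:,1].copy(),cv2.INTER_LINEAR).ravel()
                d=np.gradient(v)*sgn
                if d.max()>1.5: pts.append((t,off[np.argmax(d)]))
            pts=np.array(pts); 
            if len(pts)<5: res.append((ax,sg,np.nan,np.nan)); continue
            k=abs(pts[:,1]-np.median(pts[:,1]))<2.5; q=np.polyfit(pts[k,0],pts[k,1],1); res.append((ax,sg,np.median(pts[k,1]),q[0]*sg*(-1 if ax==0 else 1),int(k.sum())))
        e=[r_[2] for r_ in res]; d=np.array([(e[0]-e[1])/2,(e[2]-e[3])/2]); d=np.nan_to_num(d)
        cx,cy=np.array([cx,cy])+A@d; yaw+=np.nanmean([r_[3] for r_ in res])
    return round(cx,1),round(cy,1),round(np.degrees(yaw),2),[tuple(np.round(r_,2)) for r_ in res]
print("mat",fitrect(536,46,np.radians(12.3),100,90,0,g[...,0],1))
print("tray",fitrect(537.5,43.5,np.radians(12.3),70,60,42,g[...,0]-g[...,2],1,6))
print("tray",fitrect(537.5,43.5,np.radians(12.3),70,60,42,g.sum(2)/3,-1,6))
for n in ["cup_lip","cup_grip","cup"]:
    for m in imaging.mark_of("wrist",n)[:1]: print(n,m["xy"],m["conf"],at_z(cal,[m["xy"]],{"cup_lip":45,"cup_grip":50,"cup":0}[n])[0])
E
python3 edge.py w5
```

```text
[[ 2.1000e-01  9.4000e-01  2.8000e-01  6.1258e+02]
 [-9.8000e-01  2.0000e-01  6.0000e-02  2.1890e+01]
 [-0.0000e+00 -2.9000e-01  9.6000e-01  3.4580e+02]
 [ 0.0000e+00  0.0000e+00  0.0000e+00  1.0000e+00]] 321.33900368663626 [-0.0400043  0.         0.         0.         0.       ]
corners world z0: [[650.0, 352.0], [785.0, -272.0], [312.0, -537.0], [112.0, 394.0]]
mat (np.float64(535.4), np.float64(48.9), np.float64(12.22), [(np.float64(0.0), np.float64(1.0), np.float64(0.0), np.float64(0.0), np.float64(31.0)), (np.float64(0.0), np.float64(-1.0), np.float64(0.0), np.float64(-0.0), np.float64(28.0)), (np.float64(1.0), np.float64(1.0), np.float64(0.0), np.float64(-0.0), np.float64(33.0)), (np.float64(1.0), np.float64(-1.0), np.float64(0.0), np.float64(0.0), np.float64(33.0))])
tray (np.float64(537.9), np.float64(44.1), np.float64(12.15), [(np.float64(0.0), np.float64(1.0), np.float64(0.5), np.float64(-0.0), np.float64(33.0)), (np.float64(0.0), np.float64(-1.0), np.float64(0.0), np.float64(-0.0), np.float64(33.0)), (np.float64(1.0), np.float64(1.0), np.float64(0.5), np.float64(0.0), np.float64(33.0)), (np.float64(1.0), np.float64(-1.0), np.float64(0.5), np.float64(0.0), np.float64(33.0))])
tray (np.float64(538.1), np.float64(44.1), np.float64(12.26), [(np.float64(0.0), np.float64(1.0), np.float64(0.0), np.float64(-0.0), np.float64(28.0)), (np.float64(0.0), np.float64(-1.0), np.float64(-0.5), np.float64(0.0), np.float64(33.0)), (np.float64(1.0), np.float64(1.0), np.float64(0.0), np.float64(0.0), np.float64(33.0)), (np.float64(1.0), np.float64(-1.0), np.float64(0.0), np.float64(-0.0), np.float64(33.0))])
cup_lip [41.9, 158.3] 0.8 [510.8 271.2  45. ]
cup_grip [89.2, 100.6] 0.58 [575.2 222.1  50. ]
cup [117.4, 103.3] 0.57 [572.1 225.7   0. ]
```

The tray is square with the mat but 5 mm off centre. I'll re-grip the same wall and slide it by (-2.6, +4.8).

```bash
python3 go.py 549.1 -13.3 13 12.1; python3 go.py 546.5 -8.5 13 12.1|tail -1
```

```text
t 9.05 q [0.006 0.256 1.836 0.    1.05  1.368] p [543.225   4.987 203.902] rot [-179.991    0.036   11.987]
turn [-0.     0.001 -0.003] shift [0.01  0.096 0.954] F [ 0.055  0.413 -0.371] grip 0.0 0.7012801304393603
turn [-0.     0.001 -0.003] shift [0.003 0.07  0.954] F [ 0.055  0.413 -0.371] grip 0.0 0.7012801304393603
```

Request:
{"op": "step_arm", "data": {
  "moves": [
    [[0, 0, 0], [0.01, 0.096, 0.25], 0.4],
    [[0, 0, 0], [0.01, 0.096, 0.5], 0.4],
    [[0, 0, 0], [0.01, 0.096, 0.75], 0.4],
    [[0, 0, 0], [0.01, 0.096, 0.952], 0.4],
    [[0, 0, 0], [0.01, 0.096, 0.952], -1],
    [[0, 0, 0], [0.01, 0.096, 0.952], -1],
    [[0, 0, 0], [0.01, 0.096, 0.952], -1],
    [[0, 0, 0], [0.01, 0.096, 0.952], -1]
  ],
  "squeeze": 30
}}

```text
clock: 9.85
eef_pos: [551.3, -12.7, 16.5]
tcp_rot: [3.14, -0.004, 0.21]
contact_force: [-0.6, -0.5, 1.0]
opening: 0.042
grasp_force: 31.2
```

Request:
{"op": "step_arm", "data": {
  "moves": [
    [[0, 0, 0], [0, 0, 0], -1],
    [[0, 0, 0], [0, 0, 0], -1]
  ]
}}

```text
clock: 10.05
eef_pos: [551.3, -12.7, 16.5]
tcp_rot: [3.14, -0.004, 0.211]
contact_force: [-0.7, -2.9, 9.9]
opening: 0.039
grasp_force: 32.8
```

```bash
python3 go.py 546.5 -8.5 13 12.1
```

```text
t 10.05 q [-0.026  0.534  1.939 -0.     0.665  1.335] p [551.29  -12.726  16.512] rot [179.92   -0.257  12.088]
turn [ 0.002 -0.006 -0.   ] shift [-0.019 -0.026  0.017] F [-0.697 -2.892  9.93 ] grip 32.78478384017944 0.03918368283702305
```

Request:
{"op": "step_arm", "data": {
  "moves": [
    [[0, 0, 0], [-0.004, -0.014, 0], -1],
    [[0, 0, 0], [-0.008, -0.029, 0], -1],
    [[0, 0, 0], [-0.008, -0.029, 0], -1],
    [[0, 0, 0], [-0.008, -0.029, 0], -1]
  ]
}}

```text
clock: 10.45
eef_pos: [549.1, -7.4, 16.5]
tcp_rot: [3.14, -0.005, 0.211]
contact_force: [1.2, -2.9, 7.2]
opening: 0.036
grasp_force: 32.5
```

```bash
python3 go.py 548.7 -7.9 16.5 12.1
```

```text
t 10.45 q [-0.016  0.531  1.944 -0.     0.661  1.344] p [549.051  -7.399  16.514] rot [179.91   -0.315  12.071]
turn [ 0.002 -0.007 -0.001] shift [-0.002  0.002  0.   ] F [ 1.187 -2.917  7.174] grip 32.46232867240906 0.035984010235225974
```

Request:
{"op": "step_arm", "data": {
  "moves": [
    [[0, 0, 0], [0, 0, 0], 0.4],
    [[0, 0, 0], [0, 0, 0], 0.4],
    [[0, 0, 0], [0, 0, 0], 0.4],
    [[0, 0, 0], [0, 0, -0.2], 0.4],
    [[0, 0, 0], [0, 0, -0.45], 0.4],
    [[0, 0, 0], [0, 0, -0.7], 1],
    [[0, 0, 0], [0, 0, -0.95], 1],
    [[0, 0, 0], [0, 0, -0.95], 1]
  ]
}}

```text
clock: 11.25
eef_pos: [550.3, -7.2, 210.9]
tcp_rot: [3.139, -0.011, 0.211]
contact_force: [0.1, 0.0, -0.4]
opening: 0.998
grasp_force: 0.0
```

```bash
python3 w.py w6|tail -1; python3 edge.py w6 | cut -c1-90; python3 go.py 560 170 260 -37
```

```text
corners world z0: [[661.0, 347.0], [800.0, -295.0], [317.0, -557.0], [120.0, 383.0]]
mat (np.float64(535.3), np.float64(49.2), np.float64(12.1), [(np.float64(0.0), np.float64(
tray (np.float64(535.6), np.float64(49.7), np.float64(11.97), [(np.float64(0.0), np.float6
tray (np.float64(536.1), np.float64(49.9), np.float64(11.93), [(np.float64(0.0), np.float6
cup_lip [33.2, 162.7] 0.98 [512.  273.1  45. ]
cup_grip [80.7, 106.4] 0.77 [577.2 222.   50. ]
cup [107.2, 108.5] 0.82 [574.  227.9   0. ]
t 11.45 q [-0.016  0.262  1.831  0.     1.051  1.344] p [545.523  -7.126 202.851] rot [-179.974    0.104   12.065]
turn [0.    0.002 1.09 ] shift [ 0.255 -0.851 -0.286] F [ 0.161  0.133 -0.449] grip 0.0 1.0005761413535836
```

The tray is now within 1 mm of the mat's centre and square with it. Next, the cup.

Request:
{"op": "step_arm", "data": {
  "moves": [
    [[0, 0, 1], [0.2, -0.8, -0.3], 1],
    [[0, 0, 1], [0.2, -0.8, -0.3], 1],
    [[0, 0, 1], [0.2, -0.8, -0.3], 1],
    [[0, 0, 1], [0.2, -0.8, -0.3], 1],
    [[0, 0, 1], [0.2, -0.8, -0.3], 1],
    [[0, 0, 1], [0.2, -0.8, -0.3], 1],
    [[0, 0, 1], [0.2, -0.8, -0.3], 1],
    [[0, 0, 1], [0.2, -0.8, -0.3], 1]
  ]
}}

```text
clock: 12.25
eef_pos: [551.5, 157.4, 262.3]
tcp_rot: [3.14, 0.002, -0.573]
contact_force: [0.6, 0.3, -0.8]
opening: 0.999
grasp_force: 0.0
```

```bash
python3 w.py w7|tail -1
python3 - <<'E'
from f import *
im,cal=ld("w7")
H={"cup_lip":45,"cup_grip":50,"cup":0}
P={}
for n in H:
    for m in imaging.mark_of("wrist",n)[:1]: P[n]=at_z(cal,[m["xy"]],H[n])[0]; print(n,m["xy"],m["conf"],P[n])
d=P["cup_grip"]-P["cup_lip"]; yaw=np.arctan2(d[1],d[0]); print(np.degrees(yaw),np.hypot(*d[:2]))
# overlay: model rim corners from lip/grip
def over(im,cx,cy,yaw,col):
    c,s=np.cos(yaw),np.sin(yaw)
    for L in [[(40,-30,75),(40,30,75)],[(40,-30,75),(-30,-30,75)],[(40,30,75),(-30,30,75)],[(-75,-30,45),(-75,30,45)],[(-30,-30,0),(40,-30,0)],[(40,-30,0),(40,-30,75)],[(40,30,0),(40,30,75)]]:
        q=proj(cal,[[cx+c*x-s*y,cy+s*x+c*y,z] for x,y,z in L]).round().astype(int); cv2.line(im,tuple(map(int,q[0])),tuple(map(int,q[1])),col,1)
g=P["cup_grip"]; o=im.copy(); over(o,g[0]-5*np.cos(yaw),g[1]-5*np.sin(yaw),yaw,(255,0,0))
q=proj(cal,[g])[0].astype(int); x0=max(0,q[0]-130);y0=max(0,q[1]-110)
save(np.hstack([cv2.resize(v[y0:y0+200,x0:x0+200],(400,400)) for v in (im,o)]),"cup.png"); print(x0,y0)
E
python3 go.py 577 222 31 -37.5
```

```text
corners world z0: [[914.0, 361.0], [510.0, -269.0], [-103.0, -97.0], [504.0, 838.0]]
cup_lip [249.7, 248.2] 0.8 [513.5 277.   45. ]
cup_grip [257.6, 183.3] 0.97 [575.1 219.7  50. ]
cup [258.7, 178.2] 0.77 [574.6 228.7   0. ]
-42.95110454218549 84.11687524143363
127 73
t 12.45 q [ 0.275  0.245  1.709 -0.     1.188  2.42 ] p [552.053 157.33  263.438] rot [179.968   0.027 -32.908]
turn [0.001 0.001 0.102] shift [-0.07  -0.34   1.162] F [-0.163  0.576 -0.053] grip 0.0 1.0030375642016913
```

View pics/cup.png

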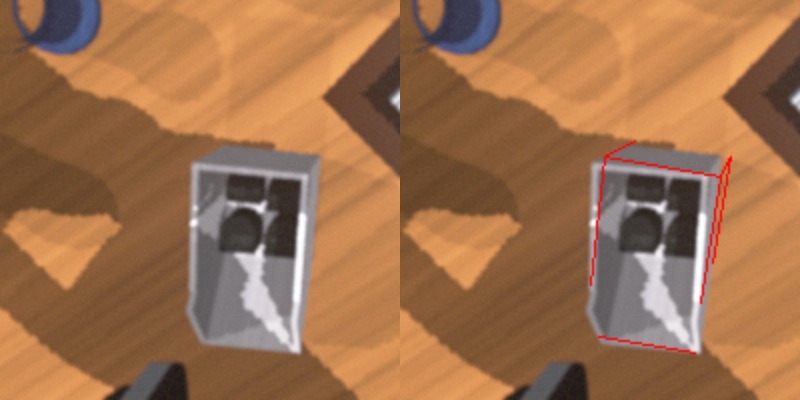

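The left panel shows the cup with its back rim from crop (192,165) to (309,178) and its lip from (203,343) to (299,352). The red model from the network marks is turned a few degrees too far, so I'll use the corners.

Run:
```python
from f import *
from scipy.optimize import least_squares
im,cal=ld("w7")
uv=np.array([[192,165],[309,178],[203,343],[299,352]])/2+[127,73]
for a,z in [(uv[:2],75),(uv[2:],45)]: p=at_z(cal,a,z); print(p.mean(0),np.linalg.norm(p[1]-p[0]))
for sg in (1,-1):
    M=np.array([[40,sg*30,75],[40,-sg*30,75],[-75,sg*30,45],[-75,-sg*30,45]])
    f=lambda v:(proj(cal,np.c_[M[:,:2]@np.array([[np.cos(v[2]),np.sin(v[2])],[-np.sin(v[2]),np.cos(v[2])]])+v[:2],M[:,2]])-uv).ravel()
    s=least_squares(f,[573,226,-.67]); v=s.x; print(sg,v[:2],np.degrees(v[2]),s.fun.round(1),"grip",v[0]+5*np.cos(v[2]),v[1]+5*np.sin(v[2]))
```

```text
[601.8 202.   75. ] 60.60233878334619
[513.2 273.   45. ] 58.81447286838429
1 [571.  226.7] -38.76415248455402 [ 0.4 -0.2 -0.2 -0.8 -0.6  0.6  0.3  0.8] grip 574.9083374466475 223.52870540741108
-1 [570. 228.] -36.33949422610376 [ 56.3   5.8 -60.2  -4.1  50.5   5.7 -46.4  -1.7] grip 574.0643663415159 225.0114287462178
```

```bash
python3 go.py 575 223.5 130 -38.8
```

```text
t 12.45 q [ 0.275  0.245  1.709 -0.     1.188  2.42 ] p [552.053 157.33  263.438] rot [179.968   0.027 -32.908]
turn [0.001 0.001 0.131] shift [-0.083 -0.34   0.667] F [-0.163  0.576 -0.053] grip 0.0 1.0030375642016913
```

Request:
{"op": "step_arm", "data": {
  "moves": [
    [[0, 0, 0.131], [-0.083, -0.34, 0.3], 1],
    [[0, 0, 0.131], [-0.083, -0.34, 0.5], 1],
    [[0, 0, 0.131], [-0.083, -0.34, 0.667], 1],
    [[0, 0, 0.131], [-0.083, -0.34, 0.667], 1],
    [[0, 0, 0.131], [-0.083, -0.34, 0.667], 1]
  ]
}}

```text
clock: 12.95
eef_pos: [574.3, 223.3, 129.4]
tcp_rot: [3.139, 0.002, -0.677]
contact_force: [-0.6, 0.1, 0.4]
opening: 1.0
grasp_force: 0.0
```

```bash
python3 go.py 575 223.5 31 -38.8
```

```text
t 12.95 q [ 0.368  0.451  1.736 -0.     0.959  2.616] p [574.312 223.255 129.434] rot [179.83    0.092 -38.801]
turn [ 0.004  0.002 -0.   ] shift [ 0.003 -0.005  0.492] F [-0.554  0.118  0.435] grip 0.0 1.0003658381704519
```

Request:
{"op": "step_arm", "data": {
  "moves": [
    [[0, 0, 0], [0.003, -0.005, 0.2], 1],
    [[0, 0, 0], [0.003, -0.005, 0.4], 1],
    [[0, 0, 0], [0.003, -0.005, 0.492], 1],
    [[0, 0, 0], [0.003, -0.005, 0.492], 1],
    [[0, 0, 0], [0.003, -0.005, 0.492], -1],
    [[0, 0, 0], [0.003, -0.005, 0.492], -1],
    [[0, 0, 0], [0.003, -0.005, 0.492], -1],
    [[0, 0, 0], [0.003, -0.005, 0.492], -1]
  ],
  "squeeze": 50
}}

```text
clock: 13.75
eef_pos: [578.3, 224.5, 35.1]
tcp_rot: [-3.138, -0.002, -0.678]
contact_force: [0.5, -1.7, 6.2]
opening: 0.693
grasp_force: 54.8
```

```bash
python3 go.py 575 223.5 200 -38.8
```

```text
t 13.75 q [ 0.368  0.58   1.778 -0.     0.779  2.617] p [578.266 224.543  35.074] rot [-179.794   -0.141  -38.831]
turn [-0.005 -0.003 -0.001] shift [-0.007  0.011 -0.825] F [ 0.502 -1.728  6.171] grip 54.804078340530396 0.6926491030604721
```

Request:
{"op": "step_arm", "data": {
  "moves": [
    [[0, 0, 0], [0, 0, -0.1], -1],
    [[0, 0, 0], [0, 0, -0.3], -1],
    [[0, 0, 0], [0, 0, -0.5], -1],
    [[0, 0, 0], [0, 0, -0.7], -1],
    [[0, 0, -0.1], [0, 0, -0.85], -1],
    [[0, 0, -0.2], [0, 0, -0.85], -1],
    [[0, 0, -0.3], [0, 0, -0.85], -1],
    [[0, 0, -0.4], [0, 0, -0.85], -1]
  ]
}}

```text
clock: 14.55
eef_pos: [576.7, 224.2, 204.5]
tcp_rot: [-3.14, -0.002, -0.36]
contact_force: [0.6, -0.1, -2.9]
opening: 0.694
grasp_force: 55.5
```

```bash
python3 go.py 533 180 200 90
```

```text
t 14.55 q [0.368 0.368 1.676 0.    1.095 2.3  ] p [576.667 224.218 204.474] rot [-179.885   -0.127  -20.648]
turn [ 0.001 -0.004 -2.459] shift [-0.126  0.284  0.022] F [ 0.626 -0.095 -2.887] grip 55.472670793533325 0.6944964951684458
```

Request:
{"op": "step_arm", "data": {
  "moves": [
    [[0, 0, -0.12], [-0.02, 0.05, 0], -1],
    [[0, 0, -0.28], [-0.04, 0.1, 0], -1],
    [[0, 0, -0.45], [-0.06, 0.14, 0], -1],
    [[0, 0, -0.62], [-0.06, 0.14, 0], -1],
    [[0, 0, -0.8], [-0.06, 0.14, 0], -1],
    [[0, 0, -0.98], [-0.06, 0.14, 0], -1],
    [[0, 0, -0.98], [-0.06, 0.14, 0], -1]
  ]
}}

```text
clock: 15.25
eef_pos: [555.4, 202.2, 203.8]
tcp_rot: [3.141, -0.002, 0.408]
contact_force: [-0.6, 1.2, -2.5]
opening: 0.695
grasp_force: 55.4
```

Request:
{"op": "step_arm", "data": {
  "moves": [
    [[0, 0, -0.12], [0, 0, 0], -1],
    [[0, 0, -0.28], [0, 0, 0], -1],
    [[0, 0, -0.45], [0, 0, 0], -1],
    [[0, 0, -0.62], [0, 0, 0], -1],
    [[0, 0, -0.8], [0, 0, 0], -1],
    [[0, 0, -0.98], [0, 0, 0], -1],
    [[0, 0, -0.98], [0, 0, 0], -1]
  ]
}}

```text
clock: 15.95
eef_pos: [555.3, 202.3, 203.1]
tcp_rot: [3.141, -0.001, 1.174]
contact_force: [-0.3, 0.2, -2.3]
opening: 0.697
grasp_force: 55.3
```

```bash
python3 go.py 533 175 180 90; python3 go.py 533 175 180 102
```

```text
t 15.95 q [ 0.347  0.328  1.737 -0.     1.075  0.744] p [555.296 202.285 203.064] rot [179.947  -0.047  67.268]
turn [ 0.001 -0.001 -0.505] shift [-0.169 -0.05   0.115] F [-0.311  0.225 -2.346] grip 55.34114956855774 0.6971343431174698
t 15.95 q [ 0.347  0.328  1.737 -0.     1.075  0.744] p [555.296 202.285 203.064] rot [179.947  -0.047  67.268]
turn [ 0.001 -0.001 -0.772] shift [-0.169 -0.05   0.115] F [-0.311  0.225 -2.346] grip 55.34114956855774 0.6971343431174698
```

```bash
cat > pour.py <<'E'
from go import *
# pour.py phi0 phi1 zlip0 zlip1 [lipx lipy yaw]
a=[float(v) for v in sys.argv[1:]]; lx,ly,yaw=a[4:7] if len(a)>4 else (533,66,90)
s=telemetry.sense(); u=np.array([np.cos(np.radians(yaw)),np.sin(np.radians(yaw)),0]); z=np.array([0,0,1.])
print("t",round(s["clock"],2),"q",np.array(s["qpos"]),"p",np.array(s["eef_pos"]),"F",np.array(s["contact_force"]),"op",s["opening"],s["grasp_force"])
for k in np.arange(1,9)/8:
    ph=a[0]+(a[1]-a[0])*k; zl=a[2]+(a[3]-a[2])*k; c,sn=np.cos(np.radians(ph)),np.sin(np.radians(ph))
    p=np.array([lx,ly,zl])+u*(82*c+10*sn)+z*(82*sn-10*c)
    t,sh=plan(p,tool(yaw,ph),s); print(round(ph),t.round(3),sh.round(3))
E
python3 pour.py 0 0 140 140|tail -1
```

```text
0 [ 0.001 -0.001 -0.505] [-0.294  0.002  0.365]
```

Request:
{"op": "step_arm", "data": {
  "moves": [
    [[0, 0, -0.12], [-0.07, 0, 0.05], -1],
    [[0, 0, -0.25], [-0.15, 0, 0.14], -1],
    [[0, 0, -0.38], [-0.22, 0, 0.25], -1],
    [[0, 0, -0.5], [-0.294, 0, 0.365], -1],
    [[0, 0, -0.505], [-0.294, 0, 0.365], -1],
    [[0, 0, -0.505], [-0.294, 0, 0.365], -1]
  ]
}}

```text
clock: 16.55
eef_pos: [532.9, 148.1, 129.7]
tcp_rot: [3.141, -0.0, 1.565]
contact_force: [0.7, -0.1, -2.0]
opening: 0.696
grasp_force: 55.2
```

```bash
python3 pour.py 0 40 140 110
```

```text
t 16.55 q [0.268 0.363 1.877 0.    0.901 0.274] p [532.889 148.115 129.74 ] F [ 0.692 -0.113 -2.017] op 0.6956708723160412 55.24092435836792
5 [ 0.001  0.111 -0.007] [ 0.002  0.001 -0.018]
10 [ 0.001  0.222 -0.007] [ 0.002  0.001 -0.036]
15 [ 0.001  0.333 -0.007] [-0.002  0.001 -0.053]
20 [ 0.002  0.444 -0.007] [-0.008  0.001 -0.07 ]
25 [ 0.002  0.555 -0.007] [-0.018  0.001 -0.086]
30 [ 0.002  0.666 -0.007] [-0.03   0.001 -0.101]
35 [ 0.003  0.777 -0.007] [-0.046  0.001 -0.114]
40 [ 0.003  0.889 -0.007] [-0.064  0.001 -0.127]
```

Request:
{"op": "step_arm", "data": {
  "moves": [
    [[0, 0.11, 0], [0.002, 0, -0.018], -1],
    [[0, 0.22, 0], [0.002, 0, -0.036], -1],
    [[0, 0.33, 0], [-0.002, 0, -0.053], -1],
    [[0, 0.44, 0], [-0.008, 0, -0.07], -1],
    [[0, 0.555, 0], [-0.018, 0, -0.086], -1],
    [[0, 0.666, 0], [-0.03, 0, -0.1], -1],
    [[0, 0.777, 0], [-0.046, 0, -0.114], -1],
    [[0, 0.889, 0], [-0.064, 0, -0.127], -1]
  ]
}}

```text
clock: 17.35
eef_pos: [534.7, 135.2, 156.8]
tcp_rot: [3.139, -0.701, 1.571]
contact_force: [-0.1, -0.8, -2.4]
opening: 0.694
grasp_force: 55.5
```

```bash
python3 pour.py 40 72 110 68; python3 go.py 533 100 150 90 40
```

```text
t 17.35 q [-0.162  0.426  1.936  0.808  1.079 -0.667] p [534.709 135.196 156.835] F [-0.134 -0.792 -2.417] op 0.6937812739095293 55.4890912771225
44 [0.003 0.085 0.   ] [-0.02  -0.009 -0.002]
48 [0.003 0.174 0.   ] [-0.036 -0.009 -0.01 ]
52 [0.003 0.263 0.001] [-0.055 -0.009 -0.019]
56 [0.003 0.352 0.001] [-0.075 -0.008 -0.028]
60 [0.003 0.441 0.001] [-0.097 -0.008 -0.036]
64 [0.003 0.529 0.001] [-0.122 -0.008 -0.044]
68 [0.003 0.618 0.001] [-0.148 -0.008 -0.051]
72 [0.003 0.707 0.001] [-0.176 -0.008 -0.058]
t 17.35 q [-0.162  0.426  1.936  0.808  1.079 -0.667] p [534.709 135.196 156.835] rot [179.84  -40.176  90.014]
turn [ 0.003 -0.004  0.   ] shift [-0.157 -0.008 -0.087] F [-0.134 -0.792 -2.417] grip 55.4890912771225 0.6937812739095293
```

Request:
{"op": "step_arm", "data": {
  "moves": [
    [[0, 0.085, 0], [-0.018, -0.008, -0.002], -1],
    [[0, 0.174, 0], [-0.036, -0.008, -0.01], -1],
    [[0, 0.263, 0], [-0.055, -0.008, -0.019], -1],
    [[0, 0.352, 0], [-0.075, -0.008, -0.028], -1],
    [[0, 0.441, 0], [-0.097, -0.008, -0.036], -1],
    [[0, 0.529, 0], [-0.122, -0.008, -0.044], -1],
    [[0, 0.618, 0], [-0.148, -0.008, -0.051], -1],
    [[0, 0.707, 0], [-0.176, -0.008, -0.058], -1]
  ]
}}

```text
clock: 18.15
eef_pos: [533.0, 100.0, 141.7]
tcp_rot: [-3.141, -1.254, 1.571]
contact_force: [-0.0, 0.6, -2.8]
opening: 0.696
grasp_force: 55.6
```

```bash
python3 pour.py 72 96 68 66
```

```text
t 18.15 q [-0.403  0.753  1.878  1.07   1.481 -1.103] p [532.993  99.975 141.653] F [-0.03   0.601 -2.833] op 0.6957841123148166 55.61862587928772
75 [-0.001  0.07  -0.   ] [ 0.008  0.    -0.019]
78 [-0.001  0.137 -0.   ] [ 0.008  0.    -0.04 ]
81 [-0.001  0.203 -0.   ] [ 0.006 -0.    -0.061]
84 [-0.001  0.27  -0.   ] [ 0.004 -0.    -0.083]
87 [-0.001  0.337 -0.   ] [ 0.    -0.    -0.104]
90 [-0.001  0.403 -0.   ] [-0.005 -0.    -0.125]
93 [-0.001  0.47  -0.   ] [-0.011 -0.    -0.145]
96 [-0.001  0.537 -0.   ] [-0.018 -0.    -0.166]
```

Request:
{"op": "step_arm", "data": {
  "moves": [
    [[0, 0.07, 0], [0.008, 0, -0.019], -1],
    [[0, 0.137, 0], [0.008, 0, -0.04], -1],
    [[0, 0.203, 0], [0.006, 0, -0.061], -1],
    [[0, 0.27, 0], [0.004, 0, -0.083], -1],
    [[0, 0.337, 0], [0, 0, -0.104], -1],
    [[0, 0.403, 0], [-0.005, 0, -0.125], -1],
    [[0, 0.47, 0], [-0.011, 0, -0.145], -1],
    [[0, 0.537, 0], [-0.018, 0, -0.166], -1]
  ]
}}

```text
clock: 18.95
eef_pos: [532.7, 67.5, 148.3]
tcp_rot: [-0.008, -1.467, -1.56]
contact_force: [-0.4, 0.3, -1.1]
opening: 0.695
grasp_force: 55.7
```

Request:
{"op": "step_arm", "data": {
  "moves": [
    [[0, 0, 0], [0, 0, 0], -1],
    [[0, 0, 0], [0, 0, 0], -1],
    [[0, 0, 0], [0, 0, 0], -1],
    [[0, 0, 0], [0, 0, 0], -1],
    [[0, 0, 0], [0, 0, 0], -1],
    [[0, 0, 0], [0, 0, 0], -1]
  ]
}}

```text
clock: 19.55
eef_pos: [531.1, 68.1, 148.0]
tcp_rot: [0.003, -1.467, -1.572]
contact_force: [-0.1, 0.3, -1.9]
opening: 0.696
grasp_force: 55.8
```

```bash
python3 pour.py 96 98 66 66|head -2;  python3 - <<'E'
from h import *
im=imaging.grab_frame("top"); im2=imaging.grab_frame("side")
save(np.vstack([cv2.resize(im[150:250,230:350],(480,300)),cv2.resize(im2[190:290,240:400],(480,300))]),"p1.png")
E
```

```text
t 19.55 q [-0.476  1.01   1.778  1.152  1.83  -1.247] p [531.079  68.114 147.951] F [-0.085  0.264 -1.881] op 0.6956100552375099 55.77603042125702
96 [-0.002  0.007  0.   ] [ 0.004  0.01  -0.005]
```

View pics/p1.png

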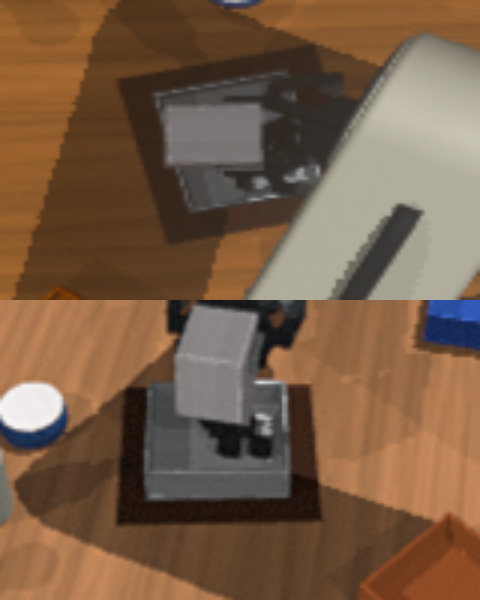

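Side crop: at least three tips lie in the tray at (240,440), and the top crop is hidden by the arm. I'll jiggle the cup at full tilt to shed any that remain.

Request:
{"op": "step_arm", "data": {
  "moves": [
    [[0, 0.06, 0], [0.06, 0.01, 0], -1],
    [[0, 0.06, 0], [-0.0, 0.01, 0], -1],
    [[0, 0.06, 0], [0.06, 0.01, 0], -1],
    [[0, 0.06, 0], [0, 0.01, 0], -1],
    [[0, 0.06, 0], [0.04, -0.02, 0], -1],
    [[0, 0.06, 0], [0.02, 0.03, 0], -1],
    [[0, 0.06, 0], [0.01, 0.01, 0], -1],
    [[0, 0.06, 0], [0.01, 0.01, 0], -1]
  ]
}}

```text
clock: 20.45
eef_pos: [532.6, 68.0, 149.4]
tcp_rot: [-0.002, -1.419, -1.567]
contact_force: [0.4, 0.4, -2.2]
opening: 0.692
grasp_force: 55.8
```

Request:
{"op": "step_arm", "data": {
  "moves": [
    [[0, 0, 0], [0, 0, 0], -1],
    [[0, 0, 0], [0, 0, 0], -1],
    [[0, 0, 0], [0, 0, 0], -1]
  ]
}}

```text
clock: 20.75
eef_pos: [533.0, 67.8, 149.7]
tcp_rot: [0.0, -1.419, -1.569]
contact_force: [-0.4, -0.7, -1.2]
opening: 0.694
grasp_force: 55.8
```

```bash
python3 pour.py 98 60 66 100
python3 - <<'E'
from h import *
F=[]
for i in range(8): imaging.grab_frame("wrist"); F.append(telemetry.sense()["contact_force"])
print(np.mean(F,0),np.std(F,0)); im=imaging.grab_frame("wrist"); save(im,"p2.png")
E
```

```text
t 20.75 q [-0.472  1.036  1.766  1.168  1.868 -1.256] p [533.008  67.85  149.683] F [-0.36  -0.718 -1.205] op 0.6944780978482783 55.75983703136444
93 [-0.002 -0.121 -0.   ] [ 0.012 -0.     0.019]
88 [-0.002 -0.226 -0.   ] [0.024 0.    0.056]
84 [-0.002 -0.332  0.   ] [0.034 0.    0.091]
79 [-0.002 -0.437  0.   ] [0.041 0.    0.126]
74 [-0.002 -0.543  0.   ] [0.045 0.    0.159]
70 [-0.002 -0.649  0.   ] [0.047 0.    0.191]
65 [-0.002 -0.754  0.   ] [0.047 0.    0.221]
60 [-0.002 -0.86   0.   ] [0.045 0.    0.249]
[-0.13864509 -0.18599856 -1.59418148] [0.64458053 0.59364993 0.15730438]
```

View pics/p2.png

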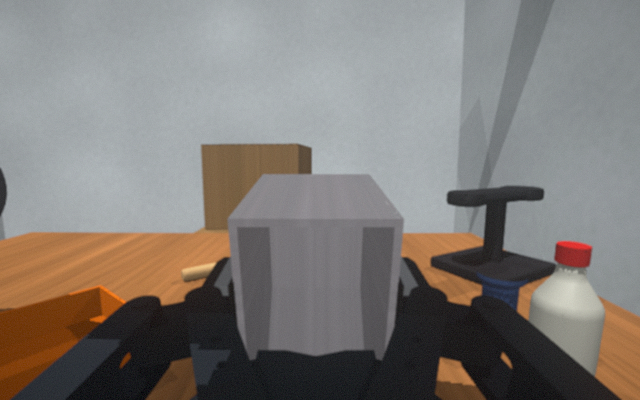

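The wrist view into the cup, interior at (315,270), shows bare aluminium with no black tips. Ten pictures are viewed, so from here I check numerically. Tilting back now.

Request:
{"op": "step_arm", "data": {
  "moves": [
    [[0, -0.12, 0], [0.012, 0, 0.019], -1],
    [[0, -0.226, 0], [0.024, 0, 0.056], -1],
    [[0, -0.332, 0], [0.034, 0, 0.09], -1],
    [[0, -0.437, 0], [0.041, 0, 0.126], -1],
    [[0, -0.543, 0], [0.045, 0, 0.159], -1],
    [[0, -0.649, 0], [0.047, 0, 0.19], -1],
    [[0, -0.754, 0], [0.047, 0, 0.22], -1],
    [[0, -0.86, 0], [0.045, 0, 0.25], -1]
  ]
}}

```text
clock: 22.0
eef_pos: [532.8, 116.0, 166.3]
tcp_rot: [3.141, -1.044, 1.573]
contact_force: [-0.0, 0.6, -0.9]
opening: 0.695
grasp_force: 55.7
```

```bash
python3 pour.py 58 18 100 150
```

```text
t 22.0 q [-0.329  0.581  1.914  0.999  1.335 -0.946] p [532.821 115.968 166.341] F [-0.015  0.59  -0.87 ] op 0.6947732436479107 55.65772891044617
53 [-0.001 -0.151  0.001] [0.016 0.001 0.033]
48 [-0.001 -0.262  0.001] [0.033 0.001 0.052]
43 [-0.001 -0.373  0.001] [0.047 0.001 0.07 ]
38 [-0.001 -0.484  0.001] [0.058 0.001 0.087]
33 [-0.001 -0.596  0.001] [0.066 0.001 0.102]
28 [-0.001 -0.707  0.001] [0.072 0.001 0.115]
23 [-0.001 -0.818  0.002] [0.075 0.001 0.127]
18 [-0.001 -0.929  0.002] [0.076 0.001 0.136]
```

Request:
{"op": "step_arm", "data": {
  "moves": [
    [[0, -0.12, 0], [0.016, 0, 0.033], -1],
    [[0, -0.24, 0], [0.033, 0, 0.052], -1],
    [[0, -0.36, 0], [0.047, 0, 0.07], -1],
    [[0, -0.48, 0], [0.058, 0, 0.087], -1],
    [[0, -0.596, 0], [0.066, 0, 0.102], -1],
    [[0, -0.707, 0], [0.072, 0, 0.115], -1],
    [[0, -0.818, 0], [0.075, 0, 0.127], -1],
    [[0, -0.929, 0], [0.076, 0, 0.136], -1]
  ]
}}

```text
clock: 22.8
eef_pos: [532.4, 147.2, 166.1]
tcp_rot: [3.141, -0.314, 1.572]
contact_force: [-0.8, 0.6, -2.2]
opening: 0.699
grasp_force: 55.6
```

```bash
python3 go.py 545 240 160 60 0
```

```text
t 22.8 q [ 0.075  0.31   1.903  0.391  0.942 -0.161] p [532.407 147.241 166.051] rot [179.991 -18.002  90.095]
turn [-0.105 -0.391  0.663] shift [0.432 0.064 0.172] F [-0.811  0.573 -2.159] grip 55.58058321475983 0.698863996161766
```

```bash
python3 go.py 545 262 120 90 0|tail -1
```

```text
turn [-0.    -0.4    0.002] shift [0.474 0.064 0.396] F [-0.811  0.573 -2.159] grip 55.58058321475983 0.698863996161766
```

Request:
{"op": "step_arm", "data": {
  "moves": [
    [[0, -0.1, 0], [0.1, 0.02, 0.04], -1],
    [[0, -0.2, 0], [0.25, 0.04, 0.1], -1],
    [[0, -0.3, 0], [0.4, 0.06, 0.2], -1],
    [[0, -0.4, 0], [0.474, 0.064, 0.3], -1],
    [[0, -0.4, 0], [0.474, 0.064, 0.396], -1],
    [[0, -0.4, 0], [0.474, 0.064, 0.396], -1],
    [[0, -0.4, 0], [0.474, 0.064, 0.396], -1]
  ]
}}

```text
clock: 23.5
eef_pos: [544.6, 261.4, 119.6]
tcp_rot: [-3.139, -0.002, 1.573]
contact_force: [0.0, 1.1, -0.9]
opening: 0.698
grasp_force: 55.5
```

```bash
python3 go.py 545 262 37 90 0
python3 - <<'E'
from h import *
F=[]
for i in range(5): im=imaging.grab_frame("wrist"); F.append(telemetry.sense()["contact_force"])
print(np.mean(F,0),np.std(F,0))
cal=imaging.calibration("wrist")
# cup interior darkness: project interior volume
s=telemetry.sense(); o=s["eef_pos"]+np.array([0,-7,-35])
q=proj(cal,[o+[x,y,z] for x in(-27,27) for y in(-60,37) for z in(20,75)]); a=np.clip(q.min(0),0,None).astype(int); b=np.clip(q.max(0),0,[639,399]).astype(int); print(a,b)
print("dark px",int((im[a[1]:b[1],a[0]:b[0]].max(2)<45).sum()),"of",np.prod(b-a))
for c in ["top","side","wrist"]:
    imaging.grab_frame(c)
    for m in imaging.recognise(c,"tip0"): print(c,np.array(m["extent"]).round(),round(m["conf"],2))
    cal=imaging.calibration(c); print("tray ctr px",proj(cal,[[535.7,49.5,10]])[0],"cup",proj(cal,[o+[0,0,10]])[0])
E
```

```text
t 23.5 q [0.443 0.446 1.771 0.004 0.926 0.439] p [544.558 261.351 119.64 ] rot [-179.872   -0.137   90.105]
turn [-0.003 -0.003  0.002] shift [0.002 0.003 0.413] F [ 0.008  1.059 -0.917] grip 55.527761578559875 0.6983083568355571
[ 0.1553128   0.11209359 -1.25065695] [0.69371653 0.46543045 0.24092261]
[239 193] [396 399]
dark px 6925 of 32342
top [296. 192.   3.   4.] 0.5
top [293. 195.   4.   7.] 0.42
top [248. 126.  14.  21.] 0.36
tray ctr px [289.17428758 197.11427568] cup [226.26893944 193.24862421]
side [306. 226.  12.   4.] 0.47
side [316. 228.   6.   9.] 0.45
side [322. 235.   6.   6.] 0.38
side [313. 238.   3.   5.] 0.38
side [308. 228.  12.  10.] 0.36
tray ctr px [311.7129487  238.05424348] cup [290.77802075 276.77731366]
tray ctr px [306.13929723 398.62006149] cup [317.60749952 252.84745283]
```

The wrist force is 1.25 N, which matches the empty cup (0.13 kg). Setting it down.

Request:
{"op": "step_arm", "data": {
  "moves": [
    [[0, 0, 0], [0, 0, 0.12], -1],
    [[0, 0, 0], [0, 0, 0.24], -1],
    [[0, 0, 0], [0, 0, 0.34], -1],
    [[0, 0, 0], [0, 0, 0.39], -1],
    [[0, 0, 0], [0, 0, 0.405], -1],
    [[0, 0, 0], [0, 0, 0.418], -1],
    [[0, 0, 0], [0, 0, 0.418], -1]
  ]
}}

```text
clock: 24.75
eef_pos: [546.0, 262.4, 36.9]
tcp_rot: [3.141, -0.004, 1.572]
contact_force: [-0.4, -0.0, -0.6]
opening: 0.69
grasp_force: 55.7
```

```bash
python3 go.py 545 262 35 90 0
```

```text
t 24.75 q [0.444 0.561 1.809 0.004 0.769 0.439] p [545.969 262.357  36.926] rot [179.952  -0.202  90.093]
turn [ 0.001 -0.004  0.002] shift [-0.002 -0.005  0.01 ] F [-0.368 -0.042 -0.585] grip 55.65682590007782 0.6904567761696083
```

Request:
{"op": "step_arm", "data": {
  "moves": [
    [[0, 0, 0], [0, 0, 0.005], -1],
    [[0, 0, 0], [0, 0, 0.01], -1],
    [[0, 0, 0], [0, 0, 0.01], -1],
    [[0, 0, 0], [0, 0, 0.01], -1]
  ]
}}

```text
clock: 25.15
eef_pos: [546.0, 262.5, 35.2]
tcp_rot: [3.14, -0.004, 1.572]
contact_force: [-0.3, 0.0, 6.1]
opening: 0.696
grasp_force: 56.3
```

Request:
{"op": "step_arm", "data": {
  "moves": [
    [[0, 0, 0], [0, 0, 0], 1],
    [[0, 0, 0], [0, 0, 0], 1],
    [[0, 0, 0], [0, 0, 0], 1],
    [[0, 0, 0], [0, 0, 0], 1],
    [[0, 0, 0], [0, 0, -0.15], 1],
    [[0, 0, 0], [0, 0, -0.35], 1],
    [[0, 0, 0], [0, 0, -0.6], 1],
    [[0, 0, 0], [0, 0, -0.85], 1]
  ]
}}

```text
clock: 25.95
eef_pos: [545.0, 261.3, 205.7]
tcp_rot: [-3.141, -0.003, 1.572]
contact_force: [0.4, 0.8, 0.9]
opening: 1.002
grasp_force: 0.0
```

Request:
{"op": "step_arm", "data": {
  "moves": [
    [[0, 0, 0], [-0.2, -0.5, -0.4], 1],
    [[0, 0, 0], [-0.4, -0.5, -0.4], 1],
    [[0, 0, 0], [-0.6, -0.5, -0.4], 1],
    [[0, 0, 0], [-0.6, -0.5, -0.4], 1],
    [[0, 0, 0], [-0.6, -0.5, -0.4], 1],
    [[0, 0, 0], [-0.6, -0.5, -0.4], 1]
  ]
}}

```text
clock: 26.55
eef_pos: [445.9, 141.0, 284.5]
tcp_rot: [3.14, -0.004, 1.571]
contact_force: [-0.5, 0.3, 0.1]
opening: 0.998
grasp_force: 0.0
```

```bash
python3 go.py 450 140 280 90 0; python3 w.py w8|tail -1
python3 - <<'E'
from f import *
im,cal=ld("w8")
for m in imaging.recognise("wrist","tip0"): 
    e=np.array(m["extent"]); print("tip",e.round(),round(m["conf"],2),at_z(cal,[e[:2]+e[2:]/2],12)[0])
H={"cup_lip":45,"cup_grip":50,"cup":0,"tray":0,"mat":0}
for n in H:
    for m in imaging.mark_of("wrist",n)[:2]: print(n,np.array(m["xy"]).round(),round(m["conf"],2),at_z(cal,[m["xy"]],H[n])[0])
A=np.array([[np.cos(.211),-np.sin(.211)],[np.sin(.211),np.cos(.211)]])
def dark(poly,z):
    q=proj(cal,np.c_[poly,np.full(len(poly),z)]).round().astype(np.int32); m=np.zeros(im.shape[:2],np.uint8); cv2.fillPoly(m,[q],1); b=(m>0)&(im.max(2)<55)
    n,l,st,c=cv2.connectedComponentsWithStats(b.astype(np.uint8)); return q.tolist(),m.sum(),[(int(st[i,4]),at_z(cal,[c[i]],12)[0][:2].round().tolist()) for i in range(1,n) if st[i,4]>15]
hx,hy=66,56; P=np.array([[hx,hy],[-hx,hy],[-hx,-hy],[hx,-hy]])@A.T+[535.7,49.5]
print("tray",dark(P,8)); 
print("one tip px area ~",cv2.contourArea(proj(cal,[[524,38,18],[548,38,18],[548,60,18],[524,60,18]]).astype(np.float32)))
print("cup",dark(np.array([[546-27,255-30],[546+27,255-30],[546+27,255+37],[546-27,255+37]]),10))
E
python3 edge.py w8|cut -c1-110
```

```text
t 26.55 q [0.301 0.049 1.894 0.004 1.196 0.299] p [445.908 141.005 284.475] rot [179.918  -0.222  90.009]
turn [ 0.002 -0.005  0.   ] shift [-0.005  0.02   0.022] F [-0.486  0.323  0.099] grip 0.0 0.9982087450465551
corners world z0: [[56.0, 346.0], [846.0, 348.0], [1039.0, -290.0], [-129.0, -289.0]]
tip [380. 243.  23.  22.] 0.82 [552.8  12.7  12. ]
tip [372. 232.  20.  17.] 0.77 [539.1  33.3  12. ]
tip [358. 239.  16.  20.] 0.75 [516.6  21.1  12. ]
tip [339. 226.  19.  14.] 0.54 [491.2  44.9  12. ]
tip [369. 250.  13.  16.] 0.45 [530.9   7.1  12. ]
cup_lip [403. 137.] 0.95 [548.1 179.2  45. ]
cup_grip [407.  60.] 0.64 [545.6 263.7  50. ]
cup_grip [380. 240.] 0.15 [528.   50.4  50. ]
cup [394.  68.] 0.9 [542.6 260.6   0. ]
tray [216. 375.] 0.85 [ 278.9 -215.8    0. ]
tray [375. 227.] 0.74 [530.1  49.3   0. ]
tray ([[422, 181], [326, 201], [341, 273], [431, 255]], np.uint64(7183), [(71, [522.0, 57.0]), (69, [492.0, 51.0]), (264, [529.0, 23.0]), (24, [588.0, 8.0])])
one tip px area ~ 261.6563199714292
cup ([[375, 97], [418, 98], [422, 40], [377, 39]], np.uint64(2658), [])
mat (np.float64(535.6), np.float64(49.0), np.float64(12.15), [(np.float64(0.0), np.float64(1.0), np.float64(0.
tray (np.float64(536.8), np.float64(43.3), np.float64(11.99), [(np.float64(0.0), np.float64(1.0), np.float64(0
tray (np.float64(535.6), np.float64(49.9), np.float64(12.09), [(np.float64(0.0), np.float64(1.0), np.float64(0
cup_lip [402.8, 137.3] 0.95 [548.1 179.2  45. ]
cup_grip [407.1, 59.8] 0.64 [545.6 263.7  50. ]
cup [393.5, 68.1] 0.9 [542.6 260.6   0. ]
```

```bash
python3 go.py 536 85 200 90 0|tail -1
```

```text
turn [-0.001 -0.004  0.003] shift [-0.285  0.451  0.417] F [-0.115 -0.271  0.226] grip 0.0 1.0046143703160668
```

Request:
{"op": "step_arm", "data": {
  "moves": [
    [[0, 0, 0], [-0.285, 0.451, 0.417], 1],
    [[0, 0, 0], [-0.285, 0.451, 0.417], 1],
    [[0, 0, 0], [-0.285, 0.451, 0.417], 1],
    [[0, 0, 0], [-0.285, 0.451, 0.417], 1],
    [[0, 0, 0], [-0.285, 0.451, 0.417], 1],
    [[0, 0, 0], [-0.285, 0.451, 0.417], 1]
  ]
}}

```text
clock: 27.65
eef_pos: [535.7, 85.1, 201.0]
tcp_rot: [3.141, -0.003, 1.573]
contact_force: [-0.2, -0.5, 0.5]
opening: 0.999
grasp_force: 0.0
```

```bash
python3 w.py w9|tail -1
python3 - <<'E'
from f import *
im,cal=ld("w9")
for k in range(2):
  for m in imaging.recognise("wrist","tip%d"%k):
    e=np.array(m["extent"]); print("tip",e.round(),round(m["conf"],2),at_z(cal,[e[:2]+e[2:]/2],12)[0])
A=np.array([[np.cos(.211),-np.sin(.211)],[np.sin(.211),np.cos(.211)]])
# rectify tray interior at z=15, 2mm/px, tray frame; x up
xs=np.arange(66,-67,-2.5); ys=np.arange(56,-57,-1.5); G=np.array([[[x,y] for y in ys] for x in xs]).reshape(-1,2)@A.T+[535.7,49.5]
uv=proj(cal,np.c_[G,np.full(len(G),15)]).astype(np.float32)
v=cv2.remap(im.max(2),uv[:,0].reshape(len(xs),-1),uv[:,1].reshape(len(xs),-1),cv2.INTER_LINEAR)
for r_ in v: print("".join(" .:-=+*#%@"[9-min(9,int(t)//16)] if t<160 else " " for t in r_))
E
```

```text
corners world z0: [[221.0, 264.0], [857.0, 266.0], [1013.0, -247.0], [72.0, -248.0]]
tip [311. 227.  30.  28.] 0.96 [546.4  13.1  12. ]
tip [304. 215.  26.  21.] 0.95 [536.9  31.4  12. ]
tip [293. 202.  24.  20.] 0.84 [523.9  47.4  12. ]
tip [285. 221.  24.  26.] 0.72 [514.9  21.8  12. ]
tip [263. 204.  25.  16.] 0.69 [491.7  46.9  12. ]
tip [302. 237.  19.  18.] 0.61 [530.7   7.8  12. ]
tip [337. 234.   7.  12.] 0.42 [563.3  13.8  12. ]
tip [290.   2.  79.  78.] 0.39 [547.8 217.5  12. ]
tip [311. 227.  30.  28.] 0.96 [546.4  13.1  12. ]
tip [304. 215.  26.  21.] 0.95 [536.9  31.4  12. ]
tip [293. 202.  24.  20.] 0.84 [523.9  47.4  12. ]
tip [285. 221.  24.  26.] 0.72 [514.9  21.8  12. ]
tip [263. 204.  25.  16.] 0.69 [491.7  46.9  12. ]
tip [302. 237.  19.  18.] 0.61 [530.7   7.8  12. ]
tip [337. 234.   7.  12.] 0.42 [563.3  13.8  12. ]
tip [290.   2.  79.  78.] 0.39 [547.8 217.5  12. ]
   .::::::::::::::::::::::::::::::::::::::::::::::::::::::::::::::----======
                                                                  :------===
                                             
[... 3258 characters left out ...]
:::--=-
                         :=*****+++**++-                         .:::::-===-
                          .*##**++**+*+:                          :::::-====
    .                      +#***+++*+**=.                         .::::-====
   .==----:.:::::::::::::.:-+**++*+*++++=-:::::::::::-------:..::::::::-====
   :=----:::::::::::::::::::-==++++++++=--:::::::::::::-=-:::::::::::::-====
   :=--=-:::::::::::::::::::---------==---:::::::::::::---:::::::::::::-====
   :===--::::::::::::::::::::--=-------==-:::::::::::::::::::::::::::::--===
   :=====---------------------============------------------------------====
   :++=========-=======-====================================================
```

Request:
{"op": "step_arm", "data": {
  "moves": [
    [[0, 0, 0], [-0.4, -0.4, -0.3], 1],
    [[0, 0, 0], [-0.9, -0.6, -0.4], 1],
    [[0, 0, 0], [-0.9, -0.6, -0.4], 1],
    [[0, 0, 0], [-0.9, -0.6, -0.4], 1],
    [[0, 0, 0], [-0.9, -0.6, -0.4], 1],
    [[0, 0, 0], [-0.9, -0.6, -0.4], 1]
  ]
}}

```text
clock: 28.4
eef_pos: [415.2, -97.9, 282.1]
tcp_rot: [3.138, -0.001, 1.57]
contact_force: [1.1, -1.0, 0.3]
opening: 0.997
grasp_force: 0.0
```

Run:
```python
from h import *
np.set_printoptions(precision=0,suppress=True)
s=telemetry.sense(); print(s["eef_pos"],s["clock"])
A=np.array([[np.cos(.211),np.sin(.211)],[-np.sin(.211),np.cos(.211)]])
for c,z in [("top",12),("side",12),("wrist",12)]:
    cal=imaging.calibration(c); im=imaging.grab_frame(c)
    for m in imaging.recognise(c,"tip3"):
        e=np.array(m["extent"]); p=at_z(cal,[e[:2]+e[2:]/2],z)[0]; print(c,e,round(m["conf"],2),p[:2],"in tray frame",A@(p[:2]-[535.7,49.5]))
    for n in ["glue","polish","spool","hammer","cup"]:
        if c!="wrist":
            for m in imaging.mark_of(c,n)[:1]: print("   ",n,at_z(cal,[m["xy"]],0)[0][:2],round(m["conf"],2))
    # neutral black blobs on the bench
    b=((im.max(2)<45)&((im.max(2).astype(int)-im.min(2))<12)).astype(np.uint8); n,l,st,cc=cv2.connectedComponentsWithStats(b)
    print(c,[(int(st[i,4]),at_z(cal,[cc[i]],7)[0][:2].round().tolist()) for i in range(1,n) if 5<st[i,4]<1000 and 250<at_z(cal,[cc[i]],7)[0][0]<750 and abs(at_z(cal,[cc[i]],7)[0][1])<400])
```

```text
[415. -98. 282.] 28.4
top [294. 203.   4.   2.] 0.52 [511.  25.] in tray frame [-29. -19.]
    glue [749. 152.] 0.55
    polish [733.  42.] 0.53
    spool [745. 261.] 0.41
    hammer [ 769. -264.] 0.76
    cup [547. 243.] 0.94
top []
side [323. 235.   7.   9.] 0.43 [490.  47.] in tray frame [-46.   7.]
side [314. 236.   3.  10.] 0.4 [522.  57.] in tray frame [-12.  11.]
    polish [730.  48.] 0.9
    spool [729. 267.] 0.78
    hammer [ 753. -233.] 0.83
    cup [545. 256.] 0.77
side [(274, [524.0, 23.0])]
wrist [416.  55.  26.  27.] 0.93 [551.  22.] in tray frame [  9. -30.]
wrist [396.  33.  22.  21.] 0.78 [523.  50.] in tray frame [-13.   3.]
wrist [400.  68.  22.  21.] 0.73 [531.  11.] in tray frame [-13. -37.]
wrist [371.  42.  21.  11.] 0.67 [493.  45.] in tray frame [-43.   5.]
wrist [409.  42.  24.  24.] 0.67 [540.  38.] in tray frame [  2. -12.]
wrist [421.  72.  22.  17.] 0.6 [556.   8.] in tray frame [ 11. -45.]
wrist [(227, [494.0, 48.0]), (6, [608.0, -318.0])]
```

Across the two wrist views the tips fall at seven distinct places, all inside the tray. The cup is upright and empty, and no black blob shows on the bench. Handing in.

```bash
python3 -c "
from rig import r
print(r.sign_off())"
```

```text
the job is handed in; nothing more can be done
None
```

The job is handed in at about 28.6 s: the tray sits centred on the mat to within about 1 mm and square with it, the cup stands upright and empty on the bench, and the camera marks show seven tips in the tray, though two of those are partly hidden by others.

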